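# Pin and latch the clip-on shelf

## Task

Lock the clip-on shelf's clamp: take the loose hitch pin from the counter and, with its foot on the guide tray, push it through the cross hole of the latch post until its head is fully home against the post, then swing the orange-ended sprung loop over the top of the post and press it down until it snaps under the lip on the far side. Feel your way gently, never forcing the pin or loop against the latch with more than 20 N, and leave the tableware, jar and bowl where they are.

Things in the scene. Friction and masses are not known exactly. Their poses are not given: they have to be found in the camera images.
- latch: Aluminium latch post on the shelf's clamp, fixed in a run. Origin: on the post's axis under its round dark foot, 10 mm above the counter. z up; +x is the way the pin is pushed in. Post 24 mm along x, 20 along y. Its upper part (riser: post, hole, tray, lip as one) stands stiffly at an unmeasured height, up to 8 mm higher or lower than mid-height, new in each run: feel for it. It slips above 28 N
- tray (a point): Where the middle of the flat level guide tray's top would be with the riser at mid-height (true height up to 8 mm off): 40 mm above the latch origin, 52 mm to its -x. Latch axes. Tray 80 mm along x up to the post's entry face, 30 mm along y. With the pin's foot standing on the tray its shaft is level with the hole
- hole (a point): Mouth of the round cross hole, on the post's entry face, with the riser at mid-height (true height up to 8 mm off): 10 mm above the tray top, 12 mm to -x of the latch axis. Latch axes. Hole 9.8 mm wide, right through the post's 24 mm along x
- lip (a point): Middle of the level edge (along y) of the steel lip on the post's far face, with the riser at mid-height (true height up to 8 mm off): 26 mm above the tray top, 14.5 mm to +x of the latch axis. Latch axes. From here a ramp rises 8 mm back to 10 mm from the axis; below, the lip is undercut. The post's top is 10 mm above this point
- pin: Loose hitch pin, about 80 g with its loop. Origin: underside of its flat foot, right below the head's front face (shoulder), which stops against the post. +x to the tip, z up. Foot 38 mm long (to -x), 24 wide, 5 thick; starts standing on it on the counter. Steel shaft 8 mm thick, axis 10 mm above the underside, from the shoulder 33 mm forward, last 7 mm tapering to 3 mm thick
- pin_grip (a point): Centre of the pin's upright black grip tab, 26 mm above the foot's underside, 13.5 mm behind the shoulder; pin's axes. Tab 21 mm along x, 14 mm wide along y, top 12 mm above this point; the sides go on at that width to 21 mm below it (pinch across y from above)
- pin_tip (a point): Tip of the pin's steel shaft, on its axis; pin's axes. With the pin fully home it lies 21 mm to +x of the latch's axis
- loop (a joint): Angle (rad) of the pin's sprung wire loop about its hinge (32 mm behind the shoulder, 18 mm above the underside): 0 closed, lying forward level; pi/2 up; 2.0 to 2.4 leaning back (start). Stiff: stays where left, 0.3 N at the paddle moves it. Wires 4 mm thick at y +-17 mm, cross bar 58.5 mm from the hinge; slippery; stretches 2.3 N per mm, at most 7 mm
- paddle (a point): Centre of the orange paddle beyond the loop's bar, 22 mm long, 26 wide (y), 4 thick, 70.5 mm from the hinge; x points away from the hinge, z up when closed. With the pin home the bar meets the ramp at about 0.27 rad; 3 to 8 N down on the paddle takes it over at 0.14 rad and it snaps under
- plate: White divided plate on the clip-on shelf, 154 mm across, 20 mm high; origin at its underside. Bystander
- ramekin: Glass ramekin on the shelf, 76 mm across, 45 mm high; origin at its underside. Bystander
- cup: Red bamboo cup on the shelf, 72 mm across, 80 mm high; origin at its underside. Bystander
- fork: Turquoise fork lying on the shelf, 135 mm long, 26 mm wide, 7 mm thick; origin at its underside. Bystander
- spoon: Turquoise spoon lying beside the fork, 120 mm long, 36 mm wide, 7 mm thick; origin at its underside. Bystander
- jar: Amber jar with a wooden lid on the counter, 72 mm across, 100 mm high; origin at its underside. Bystander
- bowl: Blue bowl on the counter, 120 mm across, 50 mm high; origin at its underside. Bystander
There are look-alikes about, which are no part of the job. Leave any green or red look-alike of the pin alone.

How it is judged:
By the outcome, as a careful person would: the job done as asked, in the order asked, and still so for the second after the job is handed in, with the robot touching nothing.
It also fails if it takes over 72 s, if anything falls off the work surface, if the arm or the gripper's body presses on something with over 40 N, if the wrist force passes 120 N, or if a joint passes its speed limit or range.

## Robot

A 7-joint arm with a two-finger parallel gripper is mounted at the origin on the work surface. World frame = base frame: x ahead of the robot, y to its left, z up, the work surface at z = 0. Lengths are in mm, angles in rad, forces in N, time in s.
With the tool pointing down it reaches from about 425 to 875 mm from the base axis. Payload 4.7 kg.
Tool frame: the origin (TCP) lies at the very end of the fingers, on their centre line; the grasp point (between the pads) lies 19 mm behind it; z points along the fingers, y is the direction in which the jaws open and shut (so a half turn about z gives the same grasp; the last joint's range is limited). The gripper opens to 87 mm and grips with 3 to 60 N. Pads are 19 mm wide; open, the fingers measure 117 mm over their backs; the gripper's body (75 mm by 190 mm) begins 51 mm behind the grasp point.
Start: joints at [-1.206, 0.321, -0.07, 1.45, 0.023, 1.371, -0.057], TCP at [223.402, 610.426, 190.887] pointing down, gripper open.
Joint ranges: [-2.86, 2.86], [-0.3, 2.09], [-1.38, 1.24], [0.06, 2.45], [-1.56, 4.7], [0.09, 2.05], [-2.69, 2.69]. Speed limits (rad/s): [2.57, 2.57, 3.14, 3.14, 3.14, 3.14, 3.14].

## Interface

Orientations are given as a 3x3 rotation matrix whose columns are the frame's x, y, z axes.
In Python, from bench import manip, imaging, job gives the robot as it stands.
- The arm moves only by the tool servo_tool, never from a script. Its argument "targets" is a list of rows, each an object of numbers: "tx", "ty", "tz": the shift along the tool's x, y, z in mm; "spin": the turn about the tool's z in rad; "fingers": the gripper command: -1 is fully open, 1 is shut, values between are in proportion. A call has 1 to 20 rows; each row is the pose to reach, as a shift and turn from the pose commanded when the call began, along the tool's axes at that moment; what a row does not reach only later rows make up. A row lasts 1/8 s, in which the tool goes at most 62.5 mm and 10.7 degrees, less where a joint would pass 70% of its speed; a pose out of reach is approached as far as the arm can. A call with a gripper value outside its range is refused whole. The fingers move at their own pace and stop on an object; the grip force is fixed at half the most. Time passes only in rows, so rows that repeat a pose let the fingers close. It gives the time, the measured TCP pose, the force and the opening at its end, in the units of the state.
- manip.read_state(): the state, without advancing time (a new reading comes with each control period).
- imaging.camera(name): name is "scene" or "top" or "wrist"; returns the picture (420x560x3 uint8, blue, green, red); there is no depth.
- imaging.camera_model(name): a dict with "fov_y" (degrees; the focal length in pixels is half the picture's height over the tangent of half this angle, whatever the lens; pixels are square), "cx", "cy" (the principal point, pixels), "world_from_camera" (4x4, takes a point from camera to world coordinates). Camera axes: x right, y down, z forward; pixel columns grow to the right and rows downward; lengths in mm; the calibration is good to about 2 mm. The wrist camera is an equidistant fisheye: a pixel r from the principal point sees the ray r / f radians off the axis. A picture is of the moment at which its call begins: read the wrist's pose just before it. camera_model takes no time and is no camera call; for the wrist camera it gives the pose at the moment of the call.
- job.hand_in(): hands the job in, once; it reports no verdict.
The state is a dict: "time": time; "q": joint angles; "joint_velocities": joint speeds; "tau": joint torques, N m; "position": TCP position; "ee_rot": TCP orientation; "ft_force": force on the tool from outside, world axes, zero at the start; "torque": the same for the moment, N m; "gripper_width": finger opening in mm.
Only numpy, scipy, OpenCV 4.12 (cv2) and the standard library are available. Lean on these libraries where they do the work, as an engineer would, in place of code of your own. Each camera call takes 0.05 s, during which the arm holds its last target. There are 200 camera calls.

## Working session

There is one attempt and no reset: what is moved stays moved. The work goes in short steps, Python scripts to look and compute and a tool call to move; the robot and the scene stay as the last step left them, time stands still between calls to the robot, and variables do not carry over. Pictures are saved under pics/ and viewed, about 8 in all and at most 12, crops included, and the job is handed in when it is done.

Besides the shell and the picture viewer there is one more tool, called after "Emit:" as name([rows], argument=value, ...), one row to a line, values as JSON. servo_tool: Moves the arm, as the interface text tells. Its arguments: {"type":"object","properties":{"targets":{"type":"array","items":{"type":"object","properties":{"tx":{"type":"number"},"ty":{"type":"number"},"tz":{"type":"number"},"spin":{"type":"number"},"fingers":{"type":"number"}}}}},"required":["targets"]}

```bash
mkdir -p pics
cat > h.py <<'E'
from bench import manip, imaging, job
import numpy as np, cv2
def snap(n,f):
    im=imaging.camera(n); cv2.imwrite('pics/'+f,im); return im
def ray(n,u,v):
    m=imaging.camera_model(n); T=np.array(m['world_from_camera']); f=210/np.tan(np.radians(m['fov_y'])/2)
    d=np.array([(u-m['cx'])/f,(v-m['cy'])/f,1.]); 
    if n=='wrist':
        r=np.hypot(d[0],d[1]); d=np.array([d[0]/r*np.sin(r),d[1]/r*np.sin(r),np.cos(r)])
    return T[:3,3],T[:3,:3]@d
def atz(n,u,v,z):
    o,d=ray(n,u,v); return o+d*(z-o[2])/d[2]
def proj(n,P,m=None):
    m=m or imaging.camera_model(n); T=np.linalg.inv(np.array(m['world_from_camera'])); f=210/np.tan(np.radians(m['fov_y'])/2)
    p=T[:3,:3]@np.array(P,float)+T[:3,3]
    if n=='wrist':
        r=np.hypot(p[0],p[1]);a=np.arctan2(r,p[2]); return m['cx']+f*a*p[0]/r, m['cy']+f*a*p[1]/r
    return m['cx']+f*p[0]/p[2], m['cy']+f*p[1]/p[2]
def tri(n1,p1,n2,p2):
    o1,d1=ray(n1,*p1);o2,d2=ray(n2,*p2)
    s=np.linalg.lstsq(np.c_[d1,-d2],o2-o1,rcond=None)[0]; a=o1+s[0]*d1;b=o2+s[1]*d2
    return (a+b)/2,np.linalg.norm(a-b)
E
python3 - <<'E'
from h import *
a=snap('scene','s0.png');b=snap('top','t0.png')
for n in('scene','top'):print(imaging.camera_model(n))
s=manip.read_state();print(s)
E
```

```text
{'fov_y': 49.913596101395825, 'cx': 278.13823924363396, 'cy': 204.51800678680888, 'world_from_camera': array([[ 4.41828011e-01,  7.15071170e-01, -5.41720621e-01,
         1.26692149e+03],
       [ 8.97009324e-01, -3.43567244e-01,  2.78093188e-01,
        -3.99511532e+02],
       [ 1.27389603e-02, -6.08797808e-01, -7.93223139e-01,
         1.15236702e+03],
       [ 0.00000000e+00,  0.00000000e+00,  0.00000000e+00,
         1.00000000e+00]])}
{'fov_y': 56.73486307022514, 'cx': 276.8270417545374, 'cy': 207.53318160197475, 'world_from_camera': array([[ 1.75269520e-02, -9.89219977e-01,  1.45384466e-01,
         3.89898790e+02],
       [-9.99835446e-01, -1.66601320e-02,  7.17774404e-03,
        -1.66842259e+01],
       [-4.67824341e-03, -1.45486346e-01, -9.89349199e-01,
         1.13692837e+03],
       [ 0.00000000e+00,  0.00000000e+00,  0.00000000e+00,
         1.00000000e+00]])}
{'time': 0.1, 'q': array([-1.20591294,  0.32173436, -0.07013796,  1.45152843,  0.02259936,
        1.37078321, -0.05693847]), 'joint_velocities': array([-0.00079152, -0.00128223,  0.00051771, -0.00309257, -0.00016311,
        0.00103353, -0.00073672]), 'tau': array([-3.14848683e-05, -4.92572236e+01, -4.06019753e-01, -3.13401067e+01,
       -6.44389959e-02,  3.94496543e-02,  8.68954112e-05]), 'position': array([223.19482549, 609.91234765, 189.89309691]), 'ee_rot': array([[-9.39117303e-01,  3.43596332e-01, -5.02285190e-04],
       [ 3.43596691e-01,  9.39115963e-01, -1.58795642e-03],
       [-7.39119602e-05, -1.66386087e-03, -9.99998613e-01]]), 'ft_force': array([ 0.23279204,  0.5128874 , -0.56214846]), 'torque': array([-0.03711122, -0.01816827, -0.00181725]), 'gripper_width': 87.3044798914487}
```

View pics/s0.png

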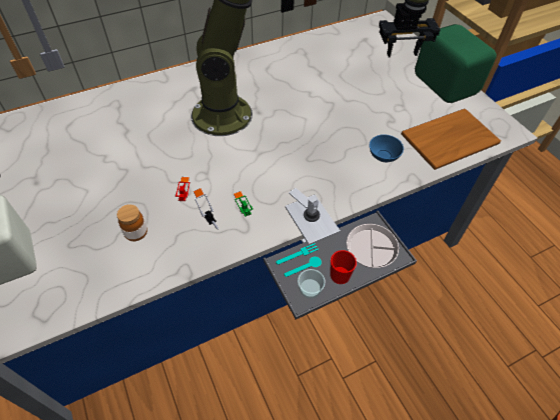

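View pics/t0.png

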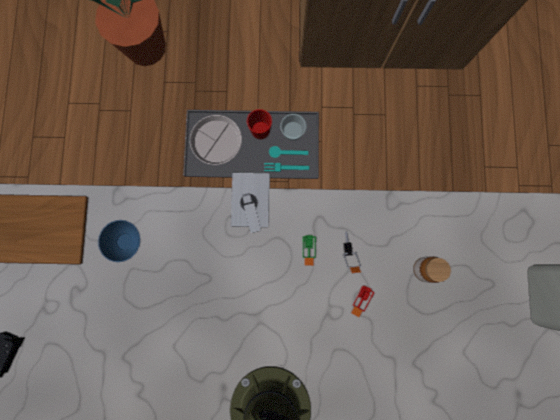

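Look-alikes: red at scene (183,188), green at (243,203), black-tabbed steel one at (209,214) / top (348,249). The black tab with the orange paddle fits the description. I'll confirm it in an enlarged crop.

Run:
```python
import cv2,numpy as np
a=cv2.imread('pics/s0.png');b=cv2.imread('pics/t0.png')
def c(i,x,y,w,h,k):return cv2.resize(i[y:y+h,x:x+w],(w*k,h*k),interpolation=cv2.INTER_CUBIC)
# each 50x37 x8 = 400x296
o=np.vstack([np.hstack([c(a,185,183,50,37,8),c(a,285,183,50,37,8)]),np.hstack([c(b,330,236,50,37,8),c(b,228,194,50,37,8)])])
cv2.imwrite('pics/c0.png',o)
```

```text
(no output)
```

View pics/c0.png

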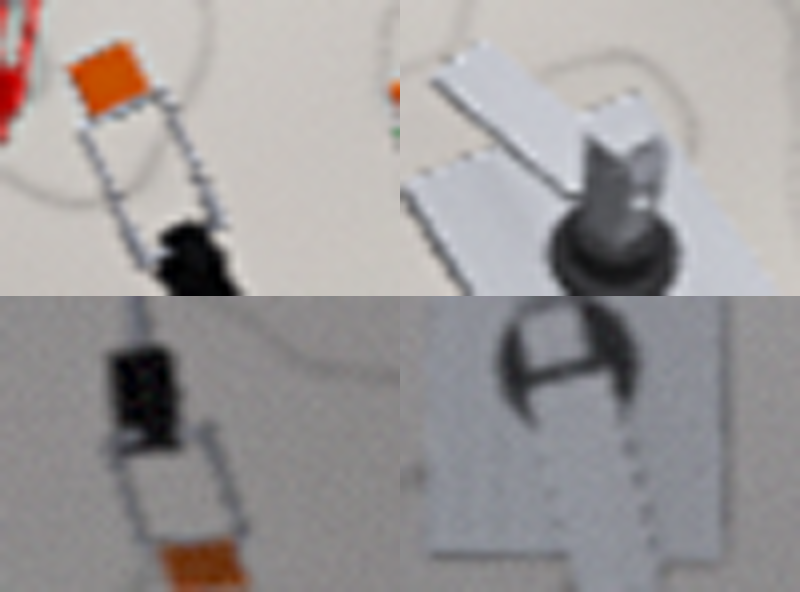

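Run:
```python
from h import *
p=lambda x,y:(330+x/8,236+(y-296)/8)
q=lambda x,y:(228+(x-400)/8,194+(y-296)/8)
print('tab',atz('top',*p(143,392),38),'shaft',atz('top',*p(138,310),10),'tip?')
print('post',atz('top',*q(562,340),86),'tray end',atz('top',228+(592-400)/8,0,50))
print('lip-dirn', atz('top',*q(585,375),50))
print('scene tab',atz('scene',185+195/8,183+260/8,38))
s=manip.read_state();m=imaging.camera_model('wrist');T=np.array(m['world_from_camera']);R=s['ee_rot'];print(m['fov_y'],m['cx'],m['cy'],R.T@(T[:3,3]-s['position']),R.T@T[:3,:3])
```

```text
tab [ 439.8064956  -210.38853985   38.        ] shaft [ 470.57918288 -213.78392937   10.        ] tip?
post [565.2623236  69.6375079  86.       ] tray end [1191.46627852   78.59515802   50.        ]
lip-dirn [558.85888466  64.10326228  50.        ]
scene tab [ 452.93686217 -216.47996798   38.        ]
65.70646984690485 272.85411535556864 209.1061164957178 [  76.05011043    0.39353136 -193.34704385] [[-1.07654646e-03 -9.59690639e-01 -2.81056431e-01]
 [ 9.99999284e-01 -8.86471635e-04 -8.03422857e-04]
 [ 5.21888841e-04 -2.81057095e-01  9.59690907e-01]]
```

Confirmed: the middle one has the black tab, steel wires and orange paddle. I'll go over the latch first to look with the wrist camera.

Emit:
servo_tool([
  {"tx": -490, "ty": -400, "spin": 2.67, "fingers": -1},
  {"tx": -490, "ty": -400, "spin": 2.67, "fingers": -1},
  {"tx": -490, "ty": -400, "spin": 2.67, "fingers": -1},
  {"tx": -490, "ty": -400, "spin": 2.67, "fingers": -1},
  {"tx": -490, "ty": -400, "spin": 2.67, "fingers": -1},
  {"tx": -490, "ty": -400, "spin": 2.67, "fingers": -1},
  {"tx": -490, "ty": -400, "spin": 2.67, "fingers": -1},
  {"tx": -490, "ty": -400, "spin": 2.67, "fingers": -1},
  {"tx": -490, "ty": -400, "spin": 2.67, "fingers": -1},
  {"tx": -490, "ty": -400, "spin": 2.67, "fingers": -1},
  {"tx": -490, "ty": -400, "spin": 2.67, "fingers": -1},
  {"tx": -490, "ty": -400, "spin": 2.67, "fingers": -1},
  {"tx": -490, "ty": -400, "spin": 2.67, "fingers": -1},
  {"tx": -490, "ty": -400, "spin": 2.67, "fingers": -1},
  {"tx": -490, "ty": -400, "spin": 2.67, "fingers": -1},
  {"tx": -490, "ty": -400, "spin": 2.67, "fingers": -1},
  {"tx": -490, "ty": -400, "spin": 2.67, "fingers": -1},
])

```text
$.targets[0]: bad value
```

Run:
```python
from h import *
s=manip.read_state();a=snap('wrist','w1.png');np.save('w1.npy',imaging.camera_model('wrist'))
print(s['time'],s['position'],s['ee_rot'],s['q'][6],s['ft_force'])
cv2.imwrite('pics/w1v.png',cv2.resize(a,(784,588),interpolation=cv2.INTER_CUBIC))
```

```text
0.1 [223.19482549 609.91234765 189.89309691] [[-9.39117303e-01  3.43596332e-01 -5.02285190e-04]
 [ 3.43596691e-01  9.39115963e-01 -1.58795642e-03]
 [-7.39119602e-05 -1.66386087e-03 -9.99998613e-01]] -0.056938471412087015 [ 0.23279204  0.5128874  -0.56214846]
```

View pics/w1v.png

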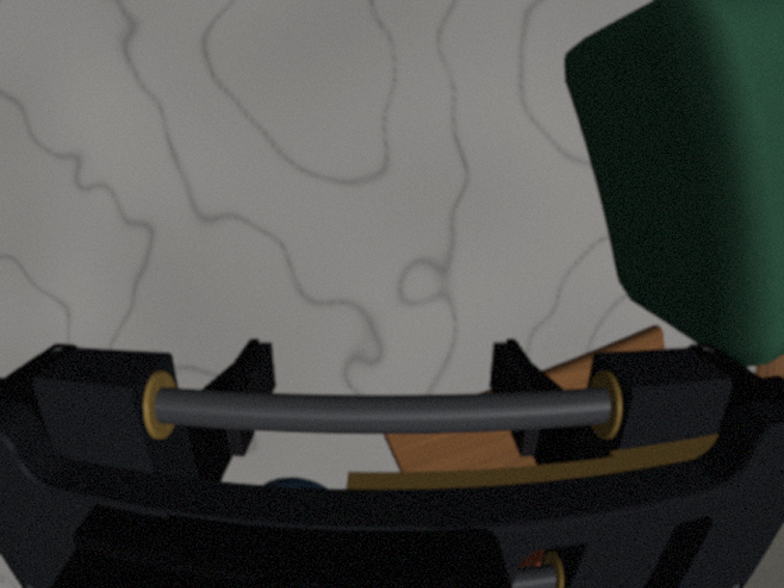

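The bad call was probably the missing tz. The view shows things on the tool's +x side best, so I'll stop short of the latch.

Emit:
servo_tool([
  {"tx": -440, "ty": -430, "tz": 0, "spin": 2.67, "fingers": -1},
  {"tx": -440, "ty": -430, "tz": 0, "spin": 2.67, "fingers": -1},
  {"tx": -440, "ty": -430, "tz": 0, "spin": 2.67, "fingers": -1},
  {"tx": -440, "ty": -430, "tz": 0, "spin": 2.67, "fingers": -1},
  {"tx": -440, "ty": -430, "tz": 0, "spin": 2.67, "fingers": -1},
  {"tx": -440, "ty": -430, "tz": 0, "spin": 2.67, "fingers": -1},
  {"tx": -440, "ty": -430, "tz": 0, "spin": 2.67, "fingers": -1},
  {"tx": -440, "ty": -430, "tz": 0, "spin": 2.67, "fingers": -1},
  {"tx": -440, "ty": -430, "tz": 0, "spin": 2.67, "fingers": -1},
  {"tx": -440, "ty": -430, "tz": 0, "spin": 2.67, "fingers": -1},
  {"tx": -440, "ty": -430, "tz": 0, "spin": 2.67, "fingers": -1},
  {"tx": -440, "ty": -430, "tz": 0, "spin": 2.67, "fingers": -1},
  {"tx": -440, "ty": -430, "tz": 0, "spin": 2.67, "fingers": -1},
  {"tx": -440, "ty": -430, "tz": 0, "spin": 2.67, "fingers": -1},
  {"tx": -440, "ty": -430, "tz": 0, "spin": 2.67, "fingers": -1},
  {"tx": -440, "ty": -430, "tz": 0, "spin": 2.67, "fingers": -1},
  {"tx": -440, "ty": -430, "tz": 0, "spin": 2.67, "fingers": -1},
  {"tx": -440, "ty": -430, "tz": 0, "spin": 2.67, "fingers": -1},
])

```text
time: 2.4
position: [488.8, 55.4, 190.8]
ee_rot: [[0.993, 0.121, -0.0], [0.121, -0.993, 0.0], [-0.0, -0.0, -1.0]]
ft_force: [-1.0, -1.5, -0.0]
gripper_width: 86.9
```

Run:
```python
from h import *
s=manip.read_state();m=imaging.camera_model('wrist');a=snap('wrist','w1.png');np.save('w1.npy',m)
print(s['time'],s['position'],s['ee_rot'],s['q'][6],s['ft_force'])
cv2.imwrite('pics/w1b.png',cv2.resize(a,(784,588),interpolation=cv2.INTER_CUBIC))
```

```text
2.4 [488.79841659  55.43023996 190.82821713] [[ 9.92650113e-01  1.21019638e-01 -1.34890564e-05]
 [ 1.21019639e-01 -9.92650112e-01  4.71534566e-05]
 [-7.68341912e-06 -4.84393247e-05 -9.99999999e-01]] -1.6267333138970066 [-0.95352127 -1.46059749 -0.00315873]
```

View pics/w1b.png

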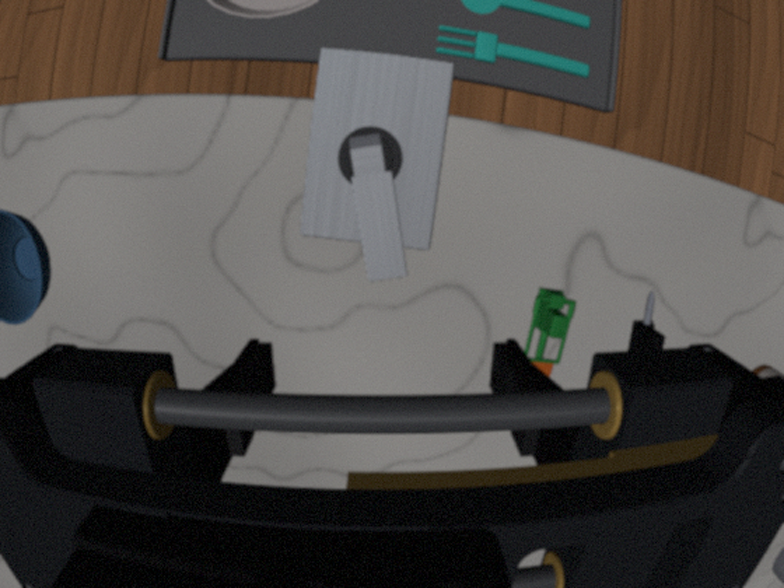

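Run:
```python
import cv2,numpy as np
a=cv2.imread('pics/w1.png')[86:206,220:312]
a=cv2.resize(a,None,fx=5,fy=5,interpolation=cv2.INTER_CUBIC);a=cv2.convertScaleAbs(a,alpha=1.3)
b=cv2.imread('pics/s0.png')[178:238,283:343];b=cv2.resize(b,None,fx=5,fy=5,interpolation=cv2.INTER_CUBIC)
o=np.zeros((600,760,3),np.uint8);o[:,:460]=a;o[:300,460:]=b;cv2.imwrite('pics/c2.png',o)
```

```text
(no output)
```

View pics/c2.png

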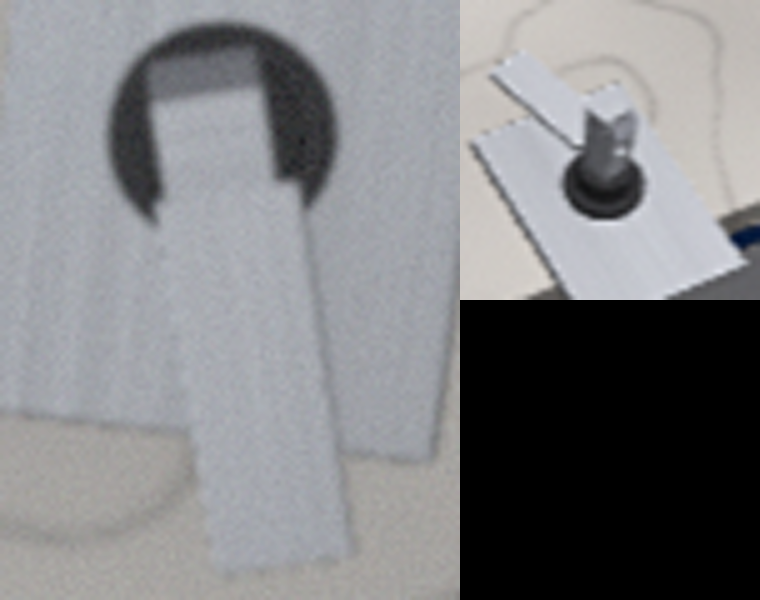

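```bash
cat > fit.py <<'E'
from h import *
from scipy.optimize import least_squares
m=np.load('w1.npy',allow_pickle=True).item()
W=[((218,574),(-92,15,50)),((353,556),(-92,-15,50)),((160,210),(-12,15,50)),((302,182),(-12,-15,50)),((152,62),(14.5,10,76)),((256,45),(14.5,-10,76))]
S=[((490,75),(-92,15,50)),((522,52),(-92,-15,50))]
def P(q,l):
    c,s=np.cos(q[2]),np.sin(q[2]);return [q[0]+c*l[0]-s*l[1],q[1]+s*l[0]+c*l[1],l[2]+q[3]]
ms=imaging.camera_model('scene')
def res(q,full=False):
    r=[]
    for (u,v),l in W:
        p=proj('wrist',P(q,l),m); r+=[p[0]-220-u/5,p[1]-86-v/5]
    for (u,v),l in S:
        p=proj('scene',P(q,l),ms); r+=[.7*(p[0]-283-(u-460)/5),.7*(p[1]-178-v/5)]
    r.append(q[3]/8)
    return np.array(r)
o=least_squares(res,[565,69,.2,0]);print(o.x);print(o.fun.round(1))
J=o.jac;print(np.sqrt(np.diag(np.linalg.inv(J.T@J))))
print('foot', )
T=np.array(m['world_from_camera']);f=210/np.tan(np.radians(m['fov_y'])/2)
u,v=220+222/5,86+133/5;d=np.array([(u-m['cx'])/f,(v-m['cy'])/f]);r=np.hypot(*d);D=T[:3,:3]@np.array([*(d/r*np.sin(r)),np.cos(r)]);print(T[:3,3]+D*(16-T[2,3])/D[2])
E
python3 fit.py
```

```text
[ 5.69206777e+02  7.40243940e+01  2.68532904e-01 -1.29747355e+00]
[-0.3  0.2  0.5 -0.2 -0.7 -1.5 -0.1 -0.3  0.   0.7  0.3  0.8  4.  -3.5
 -5.4  3.1 -0.2]
[0.45319165 0.46435763 0.00872252 2.50234881]
foot
[569.61413407  74.51904456  16.        ]
```

```bash
sed -i 's/S=\[.*/S=[((490,75),(-92,-15,50)),((522,52),(-92,15,50))]/' fit.py; python3 fit.py
```

```text
[ 5.69218284e+02  7.40085450e+01  2.68059084e-01 -1.20860462e+00]
[-0.4  0.3  0.5 -0.1 -0.7 -1.6 -0.1 -0.3  0.   0.6  0.4  0.8 -0.9 -0.2
 -0.5 -0.3 -0.2]
[0.45303513 0.46423837 0.00872022 2.50134959]
foot
[569.61413407  74.51904456  16.        ]
```

Emit:
servo_tool([
  {"tx": -110, "ty": 265, "tz": -10, "spin": 0.06, "fingers": -1},
  {"tx": -110, "ty": 265, "tz": -10, "spin": 0.06, "fingers": -1},
  {"tx": -110, "ty": 265, "tz": -10, "spin": 0.06, "fingers": -1},
  {"tx": -110, "ty": 265, "tz": -10, "spin": 0.06, "fingers": -1},
  {"tx": -110, "ty": 265, "tz": -10, "spin": 0.06, "fingers": -1},
  {"tx": -110, "ty": 265, "tz": -10, "spin": 0.06, "fingers": -1},
  {"tx": -110, "ty": 265, "tz": -10, "spin": 0.06, "fingers": -1},
  {"tx": -110, "ty": 265, "tz": -10, "spin": 0.06, "fingers": -1},
])

```text
time: 3.45
position: [412.1, -219.4, 200.7]
ee_rot: [[0.998, 0.064, -0.0], [0.064, -0.998, 0.0], [-0.0, -0.0, -1.0]]
ft_force: [-0.2, 0.1, -0.3]
gripper_width: 87.0
```

Run:
```python
from h import *
s=manip.read_state();m=imaging.camera_model('wrist');a=snap('wrist','w2.png');np.save('w2.npy',m)
print(s['time'],s['position'],s['ee_rot'],s['q'])
p=proj('wrist',[440,-211,30],m);print(p)
x,y=int(p[0])-75,max(0,int(p[1])-60);print(x,y)
cv2.imwrite('pics/w2v.png',cv2.resize(a[y:y+115,x:x+150],None,fx=5,fy=5,interpolation=cv2.INTER_CUBIC))
```

```text
3.45 [ 412.11197554 -219.41335088  200.67205508] [[ 9.97972008e-01  6.36535354e-02 -3.15554673e-04]
 [ 6.36535825e-02 -9.97972044e-01  1.41646637e-04]
 [-3.05898433e-04 -1.61445565e-04 -9.99999940e-01]] [-0.40901278 -0.14545254  0.77872344  1.89233948  0.10439653  1.35464236
 -1.16519962]
(np.float64(266.8702397143755), np.float64(160.60878957058918))
191 100
```

View pics/w2v.png

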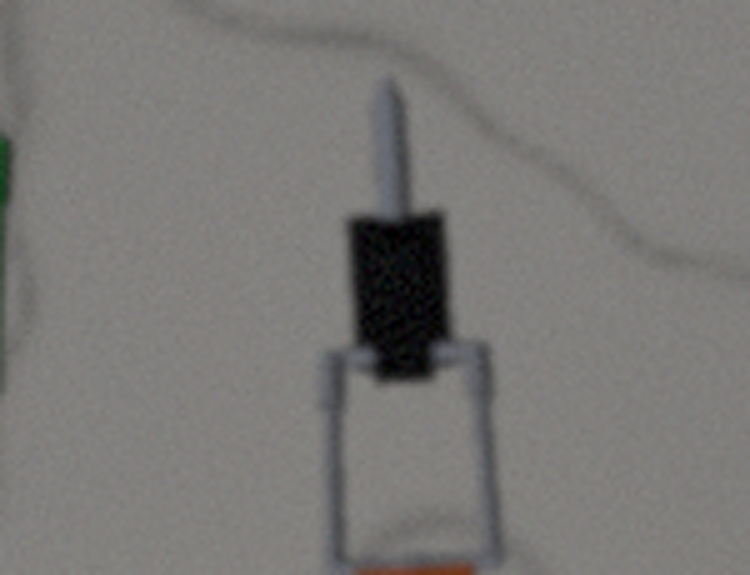

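Run:
```python
from h import *
from scipy.optimize import least_squares
m=np.load('w2.npy',allow_pickle=True).item()
W=[((389,78),(33,0,10)),((396,216),(0,0,10)),((332,356),(-32,17,18)),((483,350),(-32,-17,18)),((405,293),(-13.5,0,38))]
def P(q,l):
    c,s=np.cos(q[2]),np.sin(q[2]);return [q[0]+c*l[0]-s*l[1],q[1]+s*l[0]+c*l[1],l[2]]
res=lambda q:np.array([np.array(proj('wrist',P(q,l),m))-[191+u/5,100+v/5] for (u,v),l in W]).ravel()
o=least_squares(res,[450,-210,.05]);print(o.x,o.fun.round(1));q=o.x
g=P(q,(-13.5,0,26));print('grip',g)
s=manip.read_state();print(s['ee_rot'].T@(np.array([g[0],g[1],0])-[*s['position'][:2],0]))
bar=[proj('wrist',P(q,(-32+58.5*np.cos(a),0,18+58.5*np.sin(a))),m) for a in (2,2.2,2.4)];print([((u-191)*5,(v-100)*5) for u,v in bar])
```

```text
[ 4.58121738e+02 -2.14126492e+02  1.27425349e-01] [ 0.1 -0.1  0.5  0.1  0.6  0.8 -0.6  0.2 -0.6 -1. ]
grip [np.float64(444.7311913571833), np.float64(-215.8420827090724), 26]
[ 3.28535306e+01 -1.65367559e+00 -9.47828557e-03]
[(np.float64(414.94138424413734), np.float64(515.4260056180926)), (np.float64(417.8946861719743), np.float64(554.0052393848389)), (np.float64(420.24724833328634), np.float64(582.0334100449469))]
```

Emit:
servo_tool([
  {"tx": 33, "ty": -1.7, "tz": 60, "spin": -0.063, "fingers": -0.3},
  {"tx": 33, "ty": -1.7, "tz": 110, "spin": -0.063, "fingers": -0.3},
  {"tx": 33, "ty": -1.7, "tz": 140, "spin": -0.063, "fingers": -0.3},
  {"tx": 33, "ty": -1.7, "tz": 160, "spin": -0.063, "fingers": -0.3},
  {"tx": 33, "ty": -1.7, "tz": 175, "spin": -0.063, "fingers": -0.3},
  {"tx": 33, "ty": -1.7, "tz": 185, "spin": -0.063, "fingers": -0.3},
  {"tx": 33, "ty": -1.7, "tz": 192, "spin": -0.063, "fingers": -0.3},
  {"tx": 33, "ty": -1.7, "tz": 192, "spin": -0.063, "fingers": -0.3},
  {"tx": 33, "ty": -1.7, "tz": 192, "spin": -0.063, "fingers": 1},
  {"tx": 33, "ty": -1.7, "tz": 192, "spin": -0.063, "fingers": 1},
  {"tx": 33, "ty": -1.7, "tz": 192, "spin": -0.063, "fingers": 1},
  {"tx": 33, "ty": -1.7, "tz": 192, "spin": -0.063, "fingers": 1},
  {"tx": 33, "ty": -1.7, "tz": 192, "spin": -0.063, "fingers": 1},
  {"tx": 33, "ty": -1.7, "tz": 192, "spin": -0.063, "fingers": 1},
])

```text
time: 5.25
position: [444.5, -217.2, 8.9]
ee_rot: [[0.992, 0.124, 0.0], [0.124, -0.992, 0.0], [0.0, -0.0, -1.0]]
ft_force: [-0.5, -0.2, -0.2]
gripper_width: 4.9
```

Opening 4.9 mm, not 14: something is off, so I'll look.

Run:
```python
from h import *
a=snap('wrist','w3.png');b=snap('scene','s3.png');c=snap('top','t3.png')
s=manip.read_state();print(s['gripper_width'],s['position'],s['ft_force'])
r=lambda i,k:cv2.resize(i,None,fx=k,fy=k,interpolation=cv2.INTER_CUBIC)
o=np.zeros((600,800,3),np.uint8)
o[:,:400]=r(a[180:300,230:310],5)
o[:300,400:]=r(b[180:240,170:250],5)
o[300:,400:]=r(c[220:280,310:390],5);cv2.imwrite('pics/c3.png',o)
```

```text
1.0860235937202654 [ 444.45051132 -217.21298497    8.84841182] [-0.83054248 -0.57851221 -0.13114789]
```

View pics/c3.png

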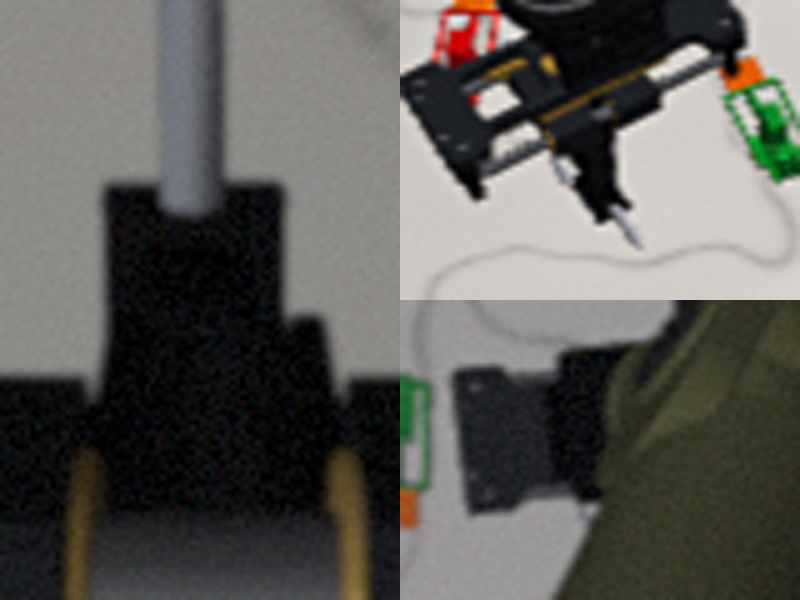

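Run:
```python
from h import *
for u,v,z in((195,186,2.5),(190,212,14),(107,186,2.5),(284,186,2.5)):print(atz('wrist',230+u/5,180+v/5,z))
for z in (9,28):print('tcp axis',[((a-230)*5,(b-180)*5) for a,b in [proj('wrist',[444.45,-217.2,z]),proj('wrist',[444.45+9.4,-216,z])]])
for n in('w1','w2'):
  mm=np.load(n+'.npy',allow_pickle=True).item();print(n,mm['world_from_camera'][:3,3])
print(imaging.camera_model('wrist')['world_from_camera'])
```

```text
[ 458.40048101 -213.11827055    2.5       ]
[ 458.69578036 -212.59666539   14.        ]
[ 457.00085728 -201.83304765    2.5       ]
[ 459.80340797 -224.51866568    2.5       ]
tcp axis [(np.float64(213.15949701888854), np.float64(308.0987421408267)), (np.float64(212.8258949843456), np.float64(238.50491546840885))]
tcp axis [(np.float64(213.07898916282312), np.float64(368.9776233183601)), (np.float64(212.71073240796994), np.float64(293.9882165757288))]
w1 [566.79231968  64.72428667 384.19954732]
w2 [ 490.56589893 -214.56938023  394.02528289]
[[ 1.22451600e-01 -9.52166308e-01 -2.79973084e-01  5.22385939e+02]
 [-9.92474476e-01 -1.17438303e-01 -3.46793762e-02 -2.07700166e+02]
 [ 1.40969567e-04  2.82112685e-01 -9.59381266e-01  2.02209035e+02]
 [ 0.00000000e+00  0.00000000e+00  0.00000000e+00  1.00000000e+00]]
```

Run:
```python
from h import *
a=snap('wrist','w4.png');b=snap('scene','s4.png');s=manip.read_state();print(s['time'],s['gripper_width'],s['ft_force'])
g=lambda i:(255*np.clip(i/90.,0,1)**.6).astype(np.uint8)
r=lambda i,k:cv2.resize(i,None,fx=k,fy=k,interpolation=cv2.INTER_CUBIC)
o=np.zeros((560,800,3),np.uint8)
o[:,:400]=g(r(cv2.fastNlMeansDenoisingColored(a,None,4,4)[180:292,230:310],5));o[:480,400:]=g(r(b[185:233,198:238],10));cv2.imwrite('pics/c4.png',o)
```

```text
5.5 0.7441710544894594 [ 0.36295055 -0.2112749  -0.07391775]
```

View pics/c4.png

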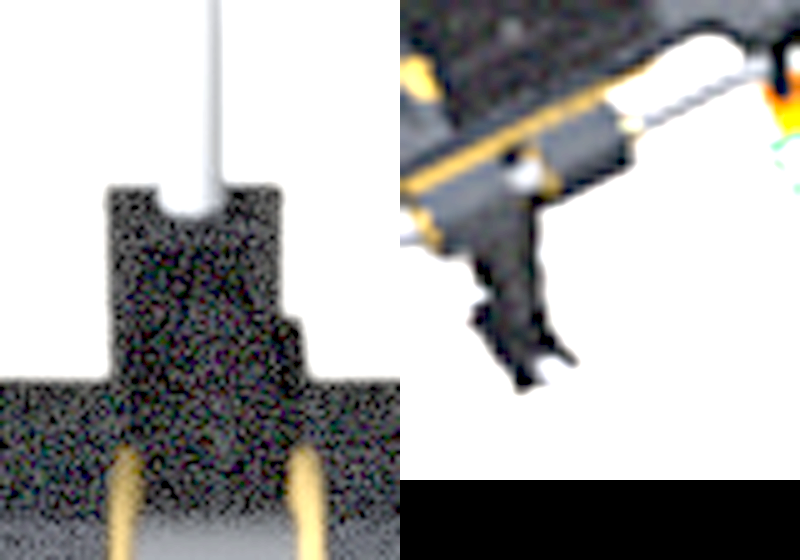

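Run:
```python
from h import *
c,s=np.cos(.125),np.sin(.125)
L=lambda x,y,z:[458.4+c*x-s*y,-213+s*x+c*y,z]
f=lambda P:tuple(int(round(k)) for k in (lambda p:((p[0]-198)*10+400,(p[1]-185)*10))(proj('scene',P)))
for n,P in dict(tip=L(33,0,10),shoulder=L(0,0,10),footFR=L(0,-12,0),footFL=L(0,12,0),tabtopF=L(-3,0,38),tabtopR=L(-24,0,38),tcp=[444.45,-217.2,9],f40=[444.45,-217.2,40],f60=[444.45,-217.2,60]).items():print(n,f(P))
m=manip.read_state();print(m['q'],m['gripper_width'],m['position'])
```

```text
tip (592, 441)
shoulder (540, 367)
footFR (510, 403)
footFL (578, 369)
tabtopF (526, 307)
tabtopR (494, 261)
tcp (512, 341)
f40 (501, 282)
f60 (494, 242)
[-0.35991929  0.21830635  0.83516694  2.05378565 -0.19885516  0.94946344
 -0.8669449 ] 0.7441710544894594 [ 444.42640575 -217.19742902    8.82797334]
```

Emit:
servo_tool([
  {"tx": 0, "ty": 0, "tz": -3, "spin": 0, "fingers": 1},
  {"tx": 0, "ty": 0, "tz": -8, "spin": 0, "fingers": 1},
  {"tx": 0, "ty": 0, "tz": -12, "spin": 0, "fingers": 1},
  {"tx": 0, "ty": 0, "tz": -12, "spin": 0, "fingers": 1},
])

```text
time: 6.0
position: [444.9, -217.3, 21.4]
ee_rot: [[0.992, 0.124, 0.001], [0.124, -0.992, 0.0], [0.001, 0.0, -1.0]]
ft_force: [-0.5, 0.4, 0.5]
gripper_width: 0.1
```

Run:
```python
from h import *
s=manip.read_state();print(s['gripper_width'],s['position'],s['ft_force'],s['torque'])
a=snap('wrist','w5.png').astype(float);b=cv2.imread('pics/w4.png').astype(float)
d=np.abs(a-b).mean(2);print('diff shaft area',d[185:225,255:285].mean(),'counter',d[100:150,100:200].mean())
g=a.mean(2)[140:260,262:276].mean(1);h=b.mean(2)[140:260,262:276].mean(1);print(g[::4].round(),h[::4].round())
```

```text
0.13474874178353782 [ 444.89795741 -217.27502332   21.36043393] [-0.50525653  0.41627434  0.48972532] [-0.08718156  0.12923821  0.03883073]
diff shaft area 16.773611111111112 counter 4.9231333333333325
[135. 133. 124. 122. 125. 134. 133. 120. 112. 105. 104. 105. 105. 105.
 105. 102. 102. 102.  87.  61.  13.   8.   4.   5.  15.  14.  13.   9.
  10.   9.] [136. 134. 127. 120. 124. 130. 136. 123. 116. 108. 103. 103. 103. 102.
 101. 102. 101. 100. 100.  92.  85.  14.  13.   8.   5.   8.   8.   6.
   6.   6.]
```

Run:
```python
from h import *
for z in(2.5,14):print(proj('wrist',[458.4,-213,z]),proj('wrist',[458.4,-213,z+12.5]), proj('wrist',[458.4+33,-209,10]),proj('wrist',[458.4+33,-209,22.5]))
a=cv2.imread('pics/w5.png')
g=lambda i:(255*np.clip(i/160.,0,1)**.6).astype(np.uint8)
s=imaging.camera('scene');cv2.imwrite('pics/s5.png',s)
r=lambda i,k:cv2.resize(i,None,fx=k,fy=k,interpolation=cv2.INTER_CUBIC)
o=np.zeros((560,800,3),np.uint8)
o[:,:400]=g(r(a[130:242,230:310],5));o[:480,400:]=g(r(s[185:233,198:238],10));cv2.imwrite('pics/c5.png',o)
```

```text
(np.float64(269.01712769349535), np.float64(212.03202460050156)) (np.float64(268.8010042505414), np.float64(217.65750091952486)) (np.float64(268.8517342104849), np.float64(165.2867522158772)) (np.float64(268.6023082907587), np.float64(168.42178911411222))
(np.float64(268.8191658975682), np.float64(217.18402489835307)) (np.float64(268.5800861316068), np.float64(223.42790632254682)) (np.float64(268.8517342104849), np.float64(165.2867522158772)) (np.float64(268.6023082907587), np.float64(168.42178911411222))
```

View pics/c5.png

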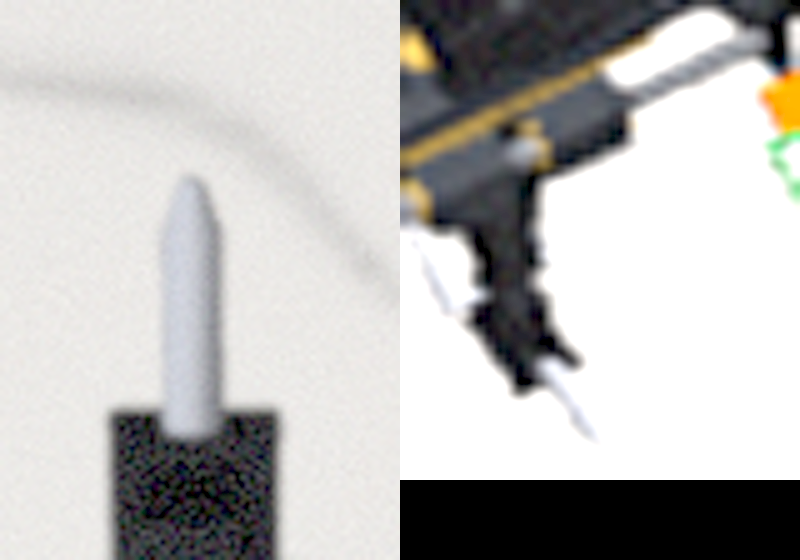

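Run:
```python
from h import *
a=cv2.imread('pics/w1.png').mean(2)
for r in range(232,345,4):print(r,''.join('#' if a[r,c]<45 else ('+' if a[r,c]<75 else '.') for c in range(100,450,3)))
s=imaging.camera_model('wrist');st=manip.read_state();R=st['ee_rot'];p=st['position']
for x in(-10,0,10):
  for y in(-43.5,43.5):
    print(x,y,[tuple(np.round(proj('wrist',p+R@np.array([x,y,z]),s),0)) for z in(0,-19,-40,-60)])
```

```text
232 ..............................................................................................+###++++...............
236 .............................................................................................+..+#++#+...............
240 .............................................................................................+..++++++...............
244 ..........................###..........................................................+##.....++....................
248 .........................#######....................................................+######.+..++...+................
252 ######++................########....................................................+#######+..+....+........++######
256 ########...............#########....................................................#########++#++..........#########
260 ########..............##########....................................................##########+.++..........#########
264 ########+...........+###########....................................................############++..........#########
26
[... 2754 characters left out ...]
.0), np.float64(304.0))]
0 -43.5 [(np.float64(206.0), np.float64(241.0)), (np.float64(200.0), np.float64(253.0)), (np.float64(192.0), np.float64(269.0)), (np.float64(183.0), np.float64(287.0))]
0 43.5 [(np.float64(340.0), np.float64(241.0)), (np.float64(346.0), np.float64(253.0)), (np.float64(354.0), np.float64(269.0)), (np.float64(363.0), np.float64(287.0))]
10 -43.5 [(np.float64(205.0), np.float64(227.0)), (np.float64(198.0), np.float64(237.0)), (np.float64(190.0), np.float64(252.0)), (np.float64(180.0), np.float64(269.0))]
10 43.5 [(np.float64(341.0), np.float64(227.0)), (np.float64(347.0), np.float64(237.0)), (np.float64(355.0), np.float64(252.0)), (np.float64(365.0), np.float64(269.0))]
```

Findings: the pin is unmoved. In the wrist picture the fingertips sit about 30 mm short of the reported TCP (tip at row 244, half-gap about 80 px), so the fingers shut above the tab. I'll open them and feel downward.

Emit:
servo_tool([
  {"tx": 0, "ty": 0, "tz": -8, "spin": 0, "fingers": -0.3},
  {"tx": 0, "ty": 0, "tz": -8, "spin": 0, "fingers": -0.3},
  {"tx": 0, "ty": -2, "tz": -8, "spin": 0, "fingers": -0.3},
  {"tx": 0, "ty": -2, "tz": -8, "spin": 0, "fingers": -0.3},
  {"tx": 0, "ty": -2, "tz": 0, "spin": 0, "fingers": -0.3},
  {"tx": 0, "ty": -2, "tz": 8, "spin": 0, "fingers": -0.3},
  {"tx": 0, "ty": -2, "tz": 14, "spin": 0, "fingers": -0.3},
  {"tx": 0, "ty": -2, "tz": 18, "spin": 0, "fingers": -0.3},
  {"tx": 0, "ty": -2, "tz": 20, "spin": 0, "fingers": -0.3},
  {"tx": 0, "ty": -2, "tz": 20, "spin": 0, "fingers": -0.3},
])

```text
time: 7.35
position: [444.1, -215.3, 0.8]
ee_rot: [[0.992, 0.123, -0.0], [0.123, -0.992, 0.0], [-0.0, -0.0, -1.0]]
ft_force: [-0.8, -0.1, -0.1]
gripper_width: 56.6
```

Run:
```python
from h import *
a=snap('wrist','w6.png');s=manip.read_state();print(s['position'],s['ft_force'],s['gripper_width'])
c=snap('scene','s6.png')
g=a.mean(2)
for r in range(212,300,3):print(r,''.join('#' if g[r,c]<35 else ('+' if g[r,c]<75 else '.') for c in range(180,370,2)))
R=s['ee_rot'];p=s['position']
for x in(-9.5,9.5):
    print(x,[tuple(np.round(proj('wrist',p+R@np.array([x,-28.5,z])),0)) for z in(0,-19,-30,-40,-60)])
print(proj('scene',p),proj('scene',p+[0,0,30]))
```

```text
[ 444.27198987 -215.26709047    0.92077268] [-0.16024829 -0.09549352  0.71123077] 56.39722760977072
212 ................................................+..............................................
215 ................................................+..............................................
218 ................................................+..............................................
221 .....................................++++++.....+++#+##........................................
224 .....................................#####+.....+######+.......................................
227 .....................................#######++++#######+.......................................
230 .....................................##################+.......................................
233 .....................................##################+.......................................
236 .....................................##################+.......................................
239 .....................................##################........................................

[... 1840 characters left out ...]
++++++++++++++++++++++++++++++++++++++++++++.++++++.+++++++
299 .+++.........................................................+.....+.....+....+.+.++.++++++++++
-9.5 [(np.float64(229.0), np.float64(255.0)), (np.float64(225.0), np.float64(268.0)), (np.float64(223.0), np.float64(276.0)), (np.float64(220.0), np.float64(285.0)), (np.float64(214.0), np.float64(305.0))]
9.5 [(np.float64(228.0), np.float64(228.0)), (np.float64(223.0), np.float64(239.0)), (np.float64(221.0), np.float64(246.0)), (np.float64(218.0), np.float64(253.0)), (np.float64(211.0), np.float64(271.0))]
(np.float64(210.02646632340446), np.float64(220.33884411299715)) (np.float64(208.98178581170052), np.float64(214.66616440708137))
```

Emit:
servo_tool([
  {"tx": 0.3, "ty": 0, "tz": 4, "spin": 0, "fingers": -0.3},
  {"tx": 0.3, "ty": 0, "tz": 8, "spin": 0, "fingers": -0.3},
  {"tx": 0.3, "ty": 0, "tz": 12, "spin": 0, "fingers": -0.3},
  {"tx": 0.3, "ty": 0, "tz": 14, "spin": 0, "fingers": -0.3},
  {"tx": 0.3, "ty": 0, "tz": 16, "spin": 0, "fingers": -0.3},
  {"tx": 0.3, "ty": 0, "tz": 16, "spin": 0, "fingers": -0.3},
])

```text
time: 8.2
position: [444.4, -215.2, -15.3]
ee_rot: [[0.992, 0.123, -0.0], [0.123, -0.992, 0.0], [-0.0, -0.0, -1.0]]
ft_force: [-0.1, -0.0, -0.5]
gripper_width: 56.4
```

Run:
```python
from h import *
for i in range(3):
  s=manip.read_state();print(s['position'],s['ft_force'],s['gripper_width'])
```

```text
[ 444.38611319 -215.17679202  -15.2744098 ] [-0.12095549 -0.03786219 -0.54757138] 56.43933798877795
[ 444.38611319 -215.17679202  -15.2744098 ] [-0.12095549 -0.03786219 -0.54757138] 56.43933798877795
[ 444.38611319 -215.17679202  -15.2744098 ] [-0.12095549 -0.03786219 -0.54757138] 56.43933798877795
```

Emit:
servo_tool([
  {"tx": 0, "ty": 0, "tz": 1.5, "spin": 0, "fingers": -0.3},
  {"tx": 0, "ty": 0, "tz": 3, "spin": 0, "fingers": -0.3},
  {"tx": 0, "ty": 0, "tz": 3, "spin": 0, "fingers": -0.3},
])

```text
time: 8.57
position: [444.4, -215.2, -18.3]
ee_rot: [[0.992, 0.123, -0.0], [0.123, -0.992, 0.0], [-0.0, -0.0, -1.0]]
ft_force: [0.1, 0.2, -0.0]
gripper_width: 56.4
```

Emit:
servo_tool([
  {"tx": 0, "ty": 0, "tz": 1, "spin": 0, "fingers": -0.3},
  {"tx": 0, "ty": 0, "tz": 2, "spin": 0, "fingers": -0.3},
  {"tx": 0, "ty": 0, "tz": 3, "spin": 0, "fingers": -0.3},
  {"tx": 0, "ty": 0, "tz": 3, "spin": 0, "fingers": 1},
  {"tx": 0, "ty": 0, "tz": 3, "spin": 0, "fingers": 1},
  {"tx": 0, "ty": 0, "tz": 3, "spin": 0, "fingers": 1},
  {"tx": 0, "ty": 0, "tz": 3, "spin": 0, "fingers": 1},
  {"tx": 0, "ty": 0, "tz": 3, "spin": 0, "fingers": 1},
  {"tx": 0, "ty": 0, "tz": 3, "spin": 0, "fingers": 1},
  {"tx": 0, "ty": 0, "tz": 3, "spin": 0, "fingers": 1},
])

```text
time: 9.82
position: [444.5, -215.1, -21.1]
ee_rot: [[0.992, 0.123, 0.0], [0.123, -0.992, 0.0], [0.0, -0.0, -1.0]]
ft_force: [-0.3, -0.4, 0.0]
gripper_width: 13.8
```

Gripped at 13.8 mm. The pin's underside is at reported z + 21.1 mm. Lifting and carrying it to above the tray.

Emit:
servo_tool([
  {"tx": 0, "ty": 0, "tz": -10, "spin": 0, "fingers": 1},
  {"tx": 0, "ty": 0, "tz": -40, "spin": 0, "fingers": 1},
  {"tx": 0, "ty": 0, "tz": -80, "spin": 0, "fingers": 1},
  {"tx": 0, "ty": 0, "tz": -110, "spin": 0, "fingers": 1},
  {"tx": 12, "ty": -30, "tz": -110, "spin": -0.02, "fingers": 1},
  {"tx": 26, "ty": -75, "tz": -110, "spin": -0.05, "fingers": 1},
  {"tx": 42, "ty": -120, "tz": -110, "spin": -0.07, "fingers": 1},
  {"tx": 58, "ty": -165, "tz": -110, "spin": -0.1, "fingers": 1},
  {"tx": 74, "ty": -210, "tz": -110, "spin": -0.12, "fingers": 1},
  {"tx": 88, "ty": -245, "tz": -110, "spin": -0.145, "fingers": 1},
  {"tx": 93.4, "ty": -262, "tz": -110, "spin": -0.145, "fingers": 1},
  {"tx": 93.4, "ty": -262, "tz": -100, "spin": -0.145, "fingers": 1},
  {"tx": 93.4, "ty": -262, "tz": -90, "spin": -0.145, "fingers": 1},
  {"tx": 93.4, "ty": -262, "tz": -90, "spin": -0.145, "fingers": 1},
  {"tx": 93.4, "ty": -262, "tz": -90, "spin": -0.145, "fingers": 1},
])

```text
time: 11.7
position: [504.7, 55.2, 68.8]
ee_rot: [[0.965, 0.264, -0.0], [0.264, -0.965, -0.0], [-0.0, 0.0, -1.0]]
ft_force: [-0.0, 0.4, -0.8]
gripper_width: 13.8
```

Run:
```python
from h import *
s=manip.read_state();print(s['position'],s['ft_force'],s['torque'],s['gripper_width'],np.arctan2(s['ee_rot'][1,0],s['ee_rot'][0,0]))
a=snap('wrist','w7.png')
print(proj('wrist',[569.2,74,66]))
b=a[70:250,205:345];cv2.imwrite('pics/w7v.png',cv2.resize(np.clip(b*1.4,0,255).astype(np.uint8),None,fx=3.3,fy=3.3,interpolation=cv2.INTER_CUBIC))
```

```text
[504.71110845  55.21126854  68.79339832] [-0.0390773   0.36366234 -0.83193407] [-0.10523649  0.13751004  0.01251703] 13.782000699049451 0.26690616395440503
(np.float64(270.85758010108765), np.float64(135.3829183302186))
```

View pics/w7v.png

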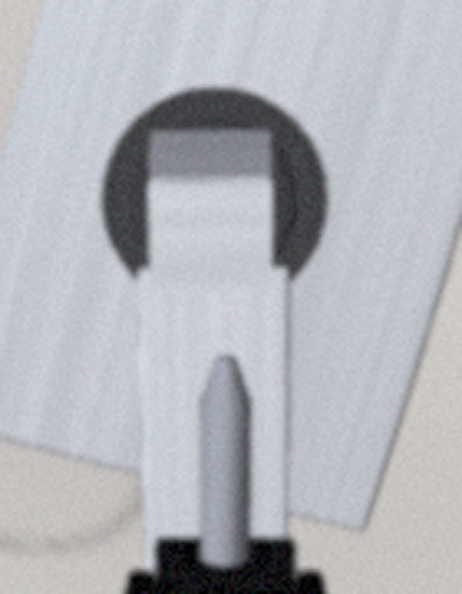

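```bash
cat > fit2.py <<'E'
from h import *
from scipy.optimize import least_squares
k=3.3
W=[((138,268),(-12,15,50)),((291,267),(-12,-15,50)),((148,129),(14.5,10,76)),((271,129),(14.5,-10,76)),((149,540),None),((288,520),None)]
m=imaging.camera_model('wrist')
def P(q,l):
    c,s=np.cos(q[2]),np.sin(q[2]);return [q[0]+c*l[0]-s*l[1],q[1]+s*l[0]+c*l[1],l[2]+q[3]]
px=lambda u,v:np.array([205+u/k,70+v/k])
def res(q):
    r=[]
    for (u,v),l in W[:4]: r+=list(np.array(proj('wrist',P(q,l),m))-px(u,v))
    for (u,v),y in ((W[4][0],15),(W[5][0],-15)):
        # column of edge at that row
        xs=np.linspace(-92,-12,41);pp=np.array([proj('wrist',P(q,(x,y,50)),m) for x in xs])
        t=px(u,v);o=np.argsort(pp[:,1]);r.append(np.interp(t[1],pp[o,1],pp[o,0])-t[0])
    r.append(q[3]/8);return np.array(r)
o=least_squares(res,[569,74,.268,0]);print(o.x,o.fun.round(2))
J=o.jac;print(np.sqrt(np.diag(np.linalg.inv(J.T@J))))
s=manip.read_state();z=s['position'][2]+21.1+10
tip=atz('wrist',*px(227,355),z);base=atz('wrist',*px(225,565),z+3);print(tip,base,np.arctan2(*(tip-base)[1::-1]))
q=o.x;c,sn=np.cos(q[2]),np.sin(q[2]);f=lambda p:[c*(p[0]-q[0])+sn*(p[1]-q[1]),-sn*(p[0]-q[0])+c*(p[1]-q[1])]
print('latch frame tip',f(tip),'base',f(base),'tcp',f(s['position']))
E
python3 fit2.py
```

```text
[5.70046894e+02 7.52101699e+01 2.80660267e-01 2.46216704e+00] [-0.18  0.1  -0.18 -0.31  0.87  0.39 -0.54 -0.21 -0.69  0.67  0.31]
[0.3171369  0.28244127 0.00735084 2.83791288]
[550.91968318  67.28375778 100.12590855] [518.57225891  58.77129043 103.12590855] 0.25732334730465495
latch frame tip [np.float64(-20.574353626567444), np.float64(-2.318224727806098)] base [np.float64(-54.01398200852609), np.float64(-1.5377051138592606)] tcp [np.float64(-68.00617085096174), np.float64(-0.8720903040294168)]
```

Emit:
servo_tool([
  {"tx": 0, "ty": -2, "tz": 10, "spin": -0.006, "fingers": 1},
  {"tx": 0, "ty": -2, "tz": 20, "spin": -0.006, "fingers": 1},
  {"tx": 0, "ty": -2, "tz": 26, "spin": -0.006, "fingers": 1},
  {"tx": 0, "ty": -2, "tz": 30, "spin": -0.006, "fingers": 1},
  {"tx": 0, "ty": -2, "tz": 30, "spin": -0.006, "fingers": 1},
  {"tx": 0, "ty": -2, "tz": 30, "spin": -0.006, "fingers": 1},
])

```text
time: 12.5
position: [504.5, 58.3, 39.1]
ee_rot: [[0.962, 0.271, 0.001], [0.271, -0.962, 0.0], [0.001, -0.0, -1.0]]
ft_force: [0.4, 0.1, -0.7]
gripper_width: 13.6
```

Emit:
servo_tool([
  {"tx": 0, "ty": 0, "tz": 1, "spin": 0, "fingers": 1},
  {"tx": 0, "ty": 0, "tz": 2, "spin": 0, "fingers": 1},
  {"tx": 0, "ty": 0, "tz": 2, "spin": 0, "fingers": 1},
])

```text
time: 12.88
position: [504.2, 58.3, 36.8]
ee_rot: [[0.962, 0.271, -0.0], [0.271, -0.962, 0.0], [-0.0, -0.0, -1.0]]
ft_force: [0.2, 0.2, -0.4]
gripper_width: 13.7
```

Emit:
servo_tool([
  {"tx": 0, "ty": 0, "tz": 1, "spin": 0, "fingers": 1},
  {"tx": 0, "ty": 0, "tz": 2, "spin": 0, "fingers": 1},
  {"tx": 0, "ty": 0, "tz": 2, "spin": 0, "fingers": 1},
])

```text
time: 13.25
position: [504.2, 58.3, 34.8]
ee_rot: [[0.962, 0.271, -0.0], [0.271, -0.962, 0.0], [-0.0, -0.0, -1.0]]
ft_force: [-0.7, -0.6, 0.2]
gripper_width: 14.0
```

Emit:
servo_tool([
  {"tx": 0, "ty": 1, "tz": 1, "spin": 0, "fingers": 1},
  {"tx": 0, "ty": 1, "tz": 2, "spin": 0, "fingers": 1},
  {"tx": 0, "ty": 1, "tz": 2, "spin": 0, "fingers": 1},
])

```text
time: 13.62
position: [504.5, 57.3, 32.8]
ee_rot: [[0.962, 0.271, -0.0], [0.271, -0.962, -0.0], [-0.0, -0.0, -1.0]]
ft_force: [-0.0, -1.1, -1.4]
gripper_width: 13.9
```

Emit:
servo_tool([
  {"tx": 0, "ty": 0, "tz": 1, "spin": 0, "fingers": 1},
  {"tx": 0, "ty": 0, "tz": 1.5, "spin": 0, "fingers": 1},
  {"tx": 0, "ty": 0, "tz": 1.5, "spin": 0, "fingers": 1},
])

```text
time: 14.0
position: [504.5, 57.3, 31.3]
ee_rot: [[0.962, 0.271, -0.0], [0.271, -0.962, 0.0], [-0.0, -0.0, -1.0]]
ft_force: [0.8, 0.1, -1.2]
gripper_width: 13.8
```

Underside at about 52.4 mm, no contact yet. Continuing in small steps.

Emit:
servo_tool([
  {"tx": 0, "ty": 0, "tz": 1, "spin": 0, "fingers": 1},
  {"tx": 0, "ty": 0, "tz": 1.5, "spin": 0, "fingers": 1},
  {"tx": 0, "ty": 0, "tz": 1.5, "spin": 0, "fingers": 1},
])

```text
time: 14.38
position: [504.7, 57.4, 30.6]
ee_rot: [[0.962, 0.271, -0.0], [0.271, -0.962, 0.0], [0.0, -0.0, -1.0]]
ft_force: [-2.7, -0.4, 5.2]
gripper_width: 13.7
```

Emit:
servo_tool([
  {"tx": 0, "ty": 0, "tz": 0.7, "spin": 0, "fingers": 1},
  {"tx": 0, "ty": 0, "tz": 1.2, "spin": 0, "fingers": 1},
  {"tx": 0, "ty": 0, "tz": 1.2, "spin": 0, "fingers": 1},
])

```text
time: 14.75
position: [504.7, 57.4, 30.5]
ee_rot: [[0.963, 0.271, -0.0], [0.271, -0.963, 0.001], [-0.0, -0.001, -1.0]]
ft_force: [-6.1, -0.8, 15.2]
gripper_width: 13.9
```

Tray found at about z 51.7 mm. Easing off to about 3 N.

Emit:
servo_tool([
  {"tx": 0, "ty": 0, "tz": -1.6, "spin": 0, "fingers": 1},
  {"tx": 0, "ty": 0, "tz": -1.6, "spin": 0, "fingers": 1},
  {"tx": 0, "ty": 0, "tz": -1.6, "spin": 0, "fingers": 1},
])

```text
time: 15.12
position: [504.9, 57.4, 30.6]
ee_rot: [[0.962, 0.271, 0.001], [0.271, -0.962, 0.0], [0.001, -0.0, -1.0]]
ft_force: [-0.3, -0.3, 4.0]
gripper_width: 13.7
```

Run:
```python
from h import *
s=manip.read_state();print(s['position'],s['ft_force'],s['torque'])
a=snap('wrist','w8.png').mean(2)
# shaft & tray edges columns per row
for r in range(120,262,6):
    print(r,' '.join('%d'%v for v in a[r,240:302:2]))
```

```text
[504.91752633  57.38666228  30.5918778 ] [-0.31641978 -0.2696594   4.02246922] [-0.10338891  0.37718186 -0.01239335]
120 51 50 50 44 52 90 98 102 102 96 100 99 100 97 95 100 101 95 100 101 97 98 99 100 98 101 102 99 90 50 47
126 47 45 44 47 49 82 105 106 107 107 108 104 104 108 105 111 110 107 109 106 113 107 109 109 108 109 106 107 88 49 45
132 52 51 46 50 67 137 150 148 151 149 151 152 149 149 149 149 150 147 146 147 148 146 146 149 142 146 148 151 138 73 41
138 45 45 47 47 64 139 153 153 150 151 149 147 153 152 151 150 147 147 151 149 149 149 151 150 150 148 152 147 141 74 45
144 50 53 43 46 64 130 143 145 145 147 145 150 145 145 148 144 146 146 146 145 145 145 145 141 144 145 143 146 133 64 35
150 51 50 53 42 60 128 149 151 149 148 151 149 148 149 151 148 149 148 150 149 148 147 152 147 149 147 146 145 136 53 45
156 96 53 49 47 61 123 146 143 144 145 146 148 145 147 142 143 143 144 145 145 145 141 147 145 143 145 142 145 134 65 52
162 148 144 122 135 149 146 142 146 142 142 143 145 140 142 139 143 141 146 143 141 146 143 144 141 141 144 142 142 143 145 112
168 147 144 144 149 150
[... 1124 characters left out ...]
42 138 151 148 147 151 148 144 150 150 142 121 122 122 115 103 88 66 90 140 147 146 141 143 150 148 148 132 122
228 133 130 129 137 154 153 150 150 147 148 149 148 142 117 120 121 113 100 84 64 95 143 149 142 141 142 148 148 139 126 124
234 135 132 129 131 153 144 90 28 20 28 26 21 32 97 122 121 116 102 84 61 42 37 35 32 31 34 40 104 141 123 126
240 131 125 119 125 152 141 77 18 13 17 18 10 4 59 86 105 103 89 70 45 15 3 11 11 6 2 19 85 138 121 122
246 129 112 37 8 2 0 18 13 3 2 12 3 21 12 16 13 7 11 22 10 15 13 21 13 4 8 10 29 9 11 0
252 128 69 0 6 1 8 14 11 3 11 14 4 9 13 5 7 12 8 1 10 10 0 6 1 13 7 16 16 13 1 4
258 98 16 4 13 20 14 9 9 11 13 4 3 10 4 9 11 0 11 8 10 8 9 12 8 7 4 13 1 14 0 4
```

Shaft, post and foot are all centred on columns 273 ± 0.5, so the alignment is good. Pushing in.

Emit:
servo_tool([
  {"tx": 2, "ty": 0, "tz": -0.2, "spin": 0, "fingers": 1},
  {"tx": 4, "ty": 0, "tz": -0.2, "spin": 0, "fingers": 1},
  {"tx": 6, "ty": 0, "tz": -0.2, "spin": 0, "fingers": 1},
  {"tx": 8, "ty": 0, "tz": -0.2, "spin": 0, "fingers": 1},
  {"tx": 9, "ty": 0, "tz": -0.2, "spin": 0, "fingers": 1},
  {"tx": 9, "ty": 0, "tz": -0.2, "spin": 0, "fingers": 1},
])

```text
time: 15.92
position: [511.0, 58.9, 30.6]
ee_rot: [[0.963, 0.271, -0.005], [0.271, -0.963, -0.001], [-0.005, -0.001, -1.0]]
ft_force: [-7.3, -2.3, 12.1]
gripper_width: 14.1
```

Emit:
servo_tool([
  {"tx": 1, "ty": 0, "tz": 0, "spin": 0, "fingers": 1},
  {"tx": 2, "ty": 0, "tz": 0, "spin": 0, "fingers": 1},
  {"tx": 3, "ty": 0, "tz": 0, "spin": 0, "fingers": 1},
  {"tx": 3, "ty": 0, "tz": 0, "spin": 0, "fingers": 1},
])

```text
time: 16.42
position: [514.0, 59.7, 30.6]
ee_rot: [[0.963, 0.271, -0.005], [0.271, -0.963, -0.001], [-0.005, -0.001, -1.0]]
ft_force: [-7.8, -2.6, 11.9]
gripper_width: 14.0
```

Emit:
servo_tool([
  {"tx": 1, "ty": 0, "tz": 0, "spin": 0, "fingers": 1},
  {"tx": 2, "ty": 0, "tz": 0, "spin": 0, "fingers": 1},
  {"tx": 2, "ty": 0, "tz": 0, "spin": 0, "fingers": 1},
])

```text
time: 16.8
position: [515.9, 60.3, 30.6]
ee_rot: [[0.963, 0.271, -0.005], [0.271, -0.963, -0.001], [-0.005, -0.001, -1.0]]
ft_force: [-7.6, -1.8, 11.8]
gripper_width: 13.9
```

Emit:
servo_tool([
  {"tx": 0, "ty": 0, "tz": -0.9, "spin": 0, "fingers": 1},
  {"tx": 1, "ty": 0, "tz": -0.9, "spin": 0, "fingers": 1},
  {"tx": 2, "ty": 0, "tz": -0.9, "spin": 0, "fingers": 1},
  {"tx": 3, "ty": 0, "tz": -0.9, "spin": 0, "fingers": 1},
  {"tx": 3, "ty": 0, "tz": -0.9, "spin": 0, "fingers": 1},
])

```text
time: 17.42
position: [521.0, 62.0, 31.3]
ee_rot: [[0.962, 0.271, 0.0], [0.271, -0.962, -0.0], [0.0, 0.0, -1.0]]
ft_force: [-0.2, 0.1, -0.6]
gripper_width: 14.2
```

Emit:
servo_tool([
  {"tx": 1, "ty": 0, "tz": 0, "spin": 0, "fingers": 1},
  {"tx": 2, "ty": 0, "tz": 0, "spin": 0, "fingers": 1},
  {"tx": 3, "ty": 0, "tz": 0, "spin": 0, "fingers": 1},
  {"tx": 3, "ty": 0, "tz": 0, "spin": 0, "fingers": 1},
])

```text
time: 17.92
position: [523.9, 62.7, 31.4]
ee_rot: [[0.962, 0.271, 0.0], [0.271, -0.962, 0.0], [0.0, 0.0, -1.0]]
ft_force: [-0.5, 0.0, -1.0]
gripper_width: 14.1
```

Emit:
servo_tool([
  {"tx": 0, "ty": 0, "tz": 0.4, "spin": 0, "fingers": 1},
  {"tx": 2, "ty": 0, "tz": 0.4, "spin": 0, "fingers": 1},
  {"tx": 4, "ty": 0, "tz": 0.4, "spin": 0, "fingers": 1},
  {"tx": 6, "ty": 0, "tz": 0.4, "spin": 0, "fingers": 1},
  {"tx": 6, "ty": 0, "tz": 0.4, "spin": 0, "fingers": 1},
])

```text
time: 18.55
position: [529.8, 64.4, 31.0]
ee_rot: [[0.962, 0.271, 0.0], [0.271, -0.962, -0.0], [0.0, 0.0, -1.0]]
ft_force: [0.6, -0.3, -0.6]
gripper_width: 13.6
```

Emit:
servo_tool([
  {"tx": 2, "ty": 0, "tz": 0.1, "spin": 0, "fingers": 1},
  {"tx": 4, "ty": 0, "tz": 0.1, "spin": 0, "fingers": 1},
  {"tx": 6, "ty": 0, "tz": 0.1, "spin": 0, "fingers": 1},
  {"tx": 6, "ty": 0, "tz": 0.1, "spin": 0, "fingers": 1},
])

```text
time: 19.05
position: [535.6, 66.0, 30.9]
ee_rot: [[0.962, 0.271, 0.0], [0.271, -0.962, -0.0], [0.0, 0.0, -1.0]]
ft_force: [0.7, -0.1, -0.2]
gripper_width: 13.6
```

Emit:
servo_tool([
  {"tx": 1, "ty": 0, "tz": 0, "spin": 0, "fingers": 1},
  {"tx": 2, "ty": 0, "tz": 0, "spin": 0, "fingers": 1},
  {"tx": 3, "ty": 0, "tz": 0, "spin": 0, "fingers": 1},
  {"tx": 3, "ty": 0, "tz": 0, "spin": 0, "fingers": 1},
])

```text
time: 19.55
position: [538.3, 66.8, 30.9]
ee_rot: [[0.962, 0.271, 0.0], [0.271, -0.962, 0.0], [0.0, 0.0, -1.0]]
ft_force: [0.4, -0.7, -0.9]
gripper_width: 13.9
```

Emit:
servo_tool([
  {"tx": 1, "ty": 0, "tz": 0.2, "spin": 0, "fingers": 1},
  {"tx": 2, "ty": 0, "tz": 0.2, "spin": 0, "fingers": 1},
  {"tx": 3.5, "ty": 0, "tz": 0.2, "spin": 0, "fingers": 1},
  {"tx": 3.5, "ty": 0, "tz": 0.2, "spin": 0, "fingers": 1},
])

```text
time: 20.05
position: [541.8, 67.9, 30.7]
ee_rot: [[0.962, 0.271, 0.0], [0.271, -0.962, 0.0], [0.0, -0.0, -1.0]]
ft_force: [-0.5, -0.1, 0.2]
gripper_width: 13.8
```

Emit:
servo_tool([
  {"tx": 1, "ty": 0, "tz": 0, "spin": 0, "fingers": 1},
  {"tx": 1.5, "ty": 0, "tz": 0, "spin": 0, "fingers": 1},
  {"tx": 1.5, "ty": 0, "tz": 0, "spin": 0, "fingers": 1},
])

```text
time: 20.42
position: [543.1, 68.2, 30.7]
ee_rot: [[0.962, 0.271, 0.0], [0.271, -0.962, 0.0], [0.0, -0.0, -1.0]]
ft_force: [0.4, 0.2, -1.1]
gripper_width: 13.7
```

Emit:
servo_tool([
  {"tx": 1, "ty": 0, "tz": 0, "spin": 0, "fingers": 1},
  {"tx": 1.5, "ty": 0, "tz": 0, "spin": 0, "fingers": 1},
  {"tx": 1.5, "ty": 0, "tz": 0, "spin": 0, "fingers": 1},
])

```text
time: 20.8
position: [544.3, 68.5, 30.7]
ee_rot: [[0.962, 0.271, -0.0], [0.271, -0.962, -0.0], [-0.0, -0.0, -1.0]]
ft_force: [-0.4, -0.1, 1.3]
gripper_width: 13.6
```

Emit:
servo_tool([
  {"tx": 0.7, "ty": 0, "tz": 0, "spin": 0, "fingers": 1},
  {"tx": 1.2, "ty": 0, "tz": 0, "spin": 0, "fingers": 1},
  {"tx": 1.2, "ty": 0, "tz": 0, "spin": 0, "fingers": 1},
])

```text
time: 21.18
position: [544.4, 68.5, 30.7]
ee_rot: [[0.963, 0.271, -0.003], [0.271, -0.963, -0.0], [-0.003, -0.001, -1.0]]
ft_force: [-5.7, -0.9, 5.3]
gripper_width: 13.5
```

Emit:
servo_tool([
  {"tx": 0.7, "ty": 0, "tz": 0, "spin": 0, "fingers": 1},
  {"tx": 1.2, "ty": 0, "tz": 0, "spin": 0, "fingers": 1},
  {"tx": 1.2, "ty": 0, "tz": 0, "spin": 0, "fingers": 1},
])

```text
time: 21.55
position: [544.3, 68.6, 30.7]
ee_rot: [[0.963, 0.271, -0.005], [0.271, -0.963, -0.0], [-0.005, -0.001, -1.0]]
ft_force: [-9.0, -1.7, 10.1]
gripper_width: 13.7
```

Hard stop at 544.4, against a prediction of about 544.8, so the head is home. Easing the push, then releasing and rising.

Emit:
servo_tool([
  {"tx": -1.6, "ty": 0, "tz": -0.2, "spin": 0, "fingers": 1},
  {"tx": -1.6, "ty": 0, "tz": -0.2, "spin": 0, "fingers": 1},
  {"tx": -1.8, "ty": 0, "tz": -0.2, "spin": 0, "fingers": -0.2},
  {"tx": -1.8, "ty": 0, "tz": -0.2, "spin": 0, "fingers": -0.2},
  {"tx": -1.8, "ty": 0, "tz": -0.2, "spin": 0, "fingers": -0.2},
  {"tx": -1.8, "ty": 0, "tz": -0.2, "spin": 0, "fingers": -0.2},
  {"tx": -1.8, "ty": 0, "tz": -6, "spin": 0, "fingers": -0.2},
  {"tx": -1.8, "ty": 0, "tz": -20, "spin": 0, "fingers": -0.2},
  {"tx": -1.8, "ty": 0, "tz": -40, "spin": 0, "fingers": -0.2},
  {"tx": -1.8, "ty": 0, "tz": -70, "spin": 0, "fingers": 1},
  {"tx": -1.8, "ty": 0, "tz": -97, "spin": 0, "fingers": 1},
  {"tx": -1.8, "ty": 0, "tz": -97, "spin": 0, "fingers": 1},
  {"tx": -30, "ty": 0, "tz": -97, "spin": 0, "fingers": 1},
  {"tx": -60, "ty": 0, "tz": -97, "spin": 0, "fingers": 1},
  {"tx": -95, "ty": 0, "tz": -97, "spin": 0, "fingers": 1},
  {"tx": -95, "ty": 0, "tz": -97, "spin": 0, "fingers": 1},
])

```text
time: 23.55
position: [453.2, 43.1, 127.1]
ee_rot: [[0.963, 0.271, -0.002], [0.271, -0.963, 0.002], [-0.001, -0.002, -1.0]]
ft_force: [0.7, 0.2, 0.1]
gripper_width: 0.6
```

Run:
```python
from h import *
s=manip.read_state();print(s['position'],s['ft_force'],s['gripper_width'],s['q'])
m=imaging.camera_model('wrist');a=snap('wrist','w9.png')
q=(569.6,74.6,.274);c,sn=np.cos(q[2]),np.sin(q[2])
def L(x,y,z):return [q[0]+c*x-sn*y,q[1]+sn*x+c*y,z]
B=51.7
P=dict(postT=L(0,0,B+36),lip=L(14.5,0,B+26),footF=L(-12,0,B+2.5),bar2_2=L(-44+58.5*np.cos(2.25),0,B+18+58.5*np.sin(2.25)),pad=L(-44+70.5*np.cos(2.25),0,B+18+70.5*np.sin(2.25)),tip=L(21,0,B+10))
for n in P:print(n,np.round(proj('wrist',P[n],m)),np.round(proj('scene',P[n])))
b=snap('scene','s9.png')
r=lambda i,k:cv2.resize(i,None,fx=k,fy=k,interpolation=cv2.INTER_CUBIC)
o=np.zeros((600,800,3),np.uint8);o[:,:500]=r(a[20:260,170:370],2.5);o[:300,500:]=r(b[170:230,275:335],5)
cv2.imwrite('pics/c9.png',np.clip(o*1.2,0,255).astype(np.uint8))
hs=cv2.cvtColor(a,cv2.COLOR_BGR2HSV);mk=(hs[:,:,0]<15)&(hs[:,:,1]>180)&(hs[:,:,2]>60);ys,xs=np.nonzero(mk);print('orange wrist',len(xs),xs.mean() if len(xs) else 0,ys.mean() if len(xs) else 0)
```

```text
[453.17373479  43.05376496 127.07789654] [0.69414788 0.21661304 0.12809716] 0.5813326179239083 [-0.77011204 -0.08246571  0.59776941  2.01405239  0.04779365  1.19746189
 -1.48758685]
postT [274.  58.] [313. 200.]
lip [274.  41.] [316. 205.]
footF [274.  79.] [309. 204.]
bar2_2 [274. 177.] [295. 179.]
pad [274. 191.] [293. 175.]
tip [274.  38.] [317. 209.]
orange wrist 1094 274.61334552102375 193.6124314442413
```

Paddle seen at (275,194), predicted (274,191). The pin has stayed put. Now lowering behind the loop and swinging it over.

Emit:
servo_tool([
  {"tx": 0, "ty": 0, "tz": 25, "spin": 0, "fingers": 1},
  {"tx": 0, "ty": 0, "tz": 50, "spin": 0, "fingers": 1},
  {"tx": 0, "ty": 0, "tz": 50, "spin": 0, "fingers": 1},
  {"tx": 12, "ty": 0, "tz": 50, "spin": 0, "fingers": 1},
  {"tx": 20, "ty": 0, "tz": 50, "spin": 0, "fingers": 1},
  {"tx": 28, "ty": 0, "tz": 50, "spin": 0, "fingers": 1},
  {"tx": 36, "ty": 0, "tz": 50, "spin": 0, "fingers": 1},
  {"tx": 44, "ty": 0, "tz": 50, "spin": 0, "fingers": 1},
  {"tx": 52, "ty": 0, "tz": 50, "spin": 0, "fingers": 1},
  {"tx": 60, "ty": 0, "tz": 50, "spin": 0, "fingers": 1},
  {"tx": 68, "ty": 0, "tz": 50, "spin": 0, "fingers": 1},
  {"tx": 68, "ty": 0, "tz": 50, "spin": 0, "fingers": 1},
])

```text
time: 25.15
position: [521.3, 62.0, 77.6]
ee_rot: [[0.962, 0.271, 0.0], [0.271, -0.962, -0.0], [0.0, 0.0, -1.0]]
ft_force: [0.3, -0.4, -0.6]
gripper_width: 0.4
```

```bash
cat > lp.py <<'E'
from h import *
q=(569.6,74.6,.274);c,sn=np.cos(q[2]),np.sin(q[2]);B=51.7
def L(x,y,z):return [q[0]+c*x-sn*y,q[1]+sn*x+c*y,z]
s=manip.read_state();p=s['position'];print(p,s['ft_force'],'latch x,y',c*(p[0]-q[0])+sn*(p[1]-q[1]),-sn*(p[0]-q[0])+c*(p[1]-q[1]))
for n in('wrist','scene','top'):
    m=imaging.camera_model(n);a=imaging.camera(n);cv2.imwrite('pics/l_%s_%d.png'%(n,s['time']*100),a)
    hs=cv2.cvtColor(a,cv2.COLOR_BGR2HSV);mk=((hs[:,:,0]<16)&(hs[:,:,1]>150)&(hs[:,:,2]>60)).astype(np.uint8)
    k,lab,st,ce=cv2.connectedComponentsWithStats(mk)
    print(n,[(int(st[i,4]),ce[i].round(1).tolist()) for i in range(1,k) if 3<st[i,4]<5000][:12])
    print('   model',[(t,np.round(proj(n,L(-44+70.5*np.cos(t),0,B+18+70.5*np.sin(t)),m),1).tolist()) for t in(0,.15,.3,.6,.9,1.2,1.57,1.9,2.2)])
E
python3 lp.py
```

```text
[521.32686226  61.97546247  77.6063312 ] [ 0.26585898 -0.41182925 -0.64755846] latch x,y -49.8883719302551 0.9083617506006973
wrist [(4, [248.8, 252.2]), (505, [272.2, 265.0]), (4, [284.0, 252.8]), (238, [554.3, 394.4]), (117, [447.4, 415.2])]
   model [(0, [273.8, 119.5]), (0.15, [273.9, 121.0]), (0.3, [274.0, 125.6]), (0.6, [274.1, 145.1]), (0.9, [274.2, 179.4]), (1.2, [274.3, 224.8]), (1.57, [274.3, 280.8]), (1.9, [274.2, 316.6]), (2.2, [274.0, 333.7])]
scene [(4, [525.5, 8.2]), (4, [434.5, 15.5]), (6, [322.5, 25.5]), (7, [315.0, 27.4]), (6, [431.2, 27.8]), (10, [483.8, 40.0]), (7, [9.0, 44.7]), (10, [253.5, 44.0]), (11, [494.1, 48.2]), (6, [244.5, 46.5]), (13, [498.5, 58.2]), (4, [187.5, 61.8])]
   model [(0, [318.4, 209.0]), (0.15, [318.5, 206.7]), (0.3, [318.3, 204.1]), (0.6, [316.6, 198.4]), (0.9, [313.6, 192.2]), (1.2, [309.4, 186.3]), (1.57, [303.5, 180.3]), (1.9, [298.1, 176.8]), (2.2, [293.7, 175.3])]
top [(6, [103.3, 0.8]), (7, [128.1, 2.1]), (2048, [128.3, 23.9]), (31, [113.3, 7.4]), (6, [127.8, 8.0]), (5, [132.0, 60.2]), (326, [260.4, 122.2]), (4, [0.8, 196.5]), (6, [6.2, 198.0]), (6, [9.8, 196.3]), (24, [21.4, 196.9]), (4, [33.2, 196.5])]
   model [(0, [244.7, 189.9]), (0.15, [244.4, 189.4]), (0.3, [244.3, 189.5]), (0.6, [244.5, 191.4]), (0.9, [245.3, 195.5]), (1.2, [246.7, 201.4]), (1.57, [248.9, 210.5]), (1.9, [251.1, 219.2]), (2.2, [253.2, 226.5])]
```

The loop is at about 1.47 rad and following the fingers. Continuing forward.

Emit:
servo_tool([
  {"tx": 7, "ty": 0, "tz": 0, "spin": 0, "fingers": 1},
  {"tx": 14, "ty": 0, "tz": 0, "spin": 0, "fingers": 1},
  {"tx": 21, "ty": 0, "tz": 0, "spin": 0, "fingers": 1},
  {"tx": 28, "ty": 0, "tz": 0, "spin": 0, "fingers": 1},
  {"tx": 30, "ty": 0, "tz": 0, "spin": 0, "fingers": 1},
  {"tx": 30, "ty": 0, "tz": 0, "spin": 0, "fingers": 1},
])

```text
time: 26.05
position: [549.8, 70.0, 77.6]
ee_rot: [[0.962, 0.271, -0.0], [0.271, -0.962, -0.0], [-0.0, 0.0, -1.0]]
ft_force: [-0.0, 0.1, -0.1]
gripper_width: 0.7
```

```bash
python3 lp.py | grep -A1 -v -e scene -e top | head -3
```

```text
[549.76669134  69.97666054  77.58232186] [-0.00983459  0.05526061 -0.1397308 ] latch x,y -20.34445555651283 0.9157118230280732
wrist [(990, [272.9, 235.7]), (392, [549.8, 403.7]), (156, [447.1, 415.5])]
   model [(0, [273.8, 166.8]), (0.15, [273.8, 170.9]), (0.3, [273.9, 178.1]), (0.6, [274.0, 202.6]), (0.9, [274.1, 239.7]), (1.2, [274.1, 283.4]), (1.57, [274.1, 331.7]), (1.9, [274.0, 359.5]), (2.2, [273.9, 370.8])]
```

Emit:
servo_tool([
  {"tx": -4, "ty": 0, "tz": 0, "spin": 0, "fingers": 1},
  {"tx": -4, "ty": 0, "tz": -25, "spin": 0, "fingers": 1},
  {"tx": -4, "ty": 0, "tz": -47, "spin": 0, "fingers": 1},
  {"tx": -4, "ty": 0, "tz": -47, "spin": 0, "fingers": 1},
  {"tx": 12, "ty": 0.5, "tz": -47, "spin": 0, "fingers": 1},
  {"tx": 24, "ty": 1, "tz": -47, "spin": 0, "fingers": 1},
  {"tx": 24, "ty": 1, "tz": -38, "spin": 0, "fingers": 1},
  {"tx": 24, "ty": 1, "tz": -30, "spin": 0, "fingers": 1},
  {"tx": 24, "ty": 1, "tz": -22, "spin": 0, "fingers": 1},
  {"tx": 24, "ty": 1, "tz": -14, "spin": 0, "fingers": 1},
  {"tx": 24, "ty": 1, "tz": -5, "spin": 0, "fingers": 1},
  {"tx": 24, "ty": 1, "tz": -5, "spin": 0, "fingers": 1},
])

```text
time: 27.7
position: [572.3, 75.5, 81.7]
ee_rot: [[0.962, 0.271, -0.002], [0.271, -0.962, -0.0], [-0.002, -0.0, -1.0]]
ft_force: [-0.4, -0.3, 0.5]
gripper_width: 0.5
```

```bash
python3 lp.py | grep -A1 -v -e scene -e top | head -3
```

```text
[572.27694968  75.48726468  81.72702266] [-0.35895229 -0.27110881  0.47659962] latch x,y 2.817169413368919 0.12982562882361115
wrist [(4, [358.2, 0.8]), (833, [270.7, 237.4]), (392, [547.3, 407.1]), (62, [443.9, 416.1])]
   model [(0, [272.5, 200.9]), (0.15, [272.5, 206.5]), (0.3, [272.5, 215.1]), (0.6, [272.5, 241.4]), (0.9, [272.5, 277.9]), (1.2, [272.5, 317.9]), (1.57, [272.5, 359.5]), (1.9, [272.6, 382.2]), (2.2, [272.6, 390.4])]
```

Emit:
servo_tool([
  {"tx": 6, "ty": 0, "tz": 5, "spin": 0, "fingers": 1},
  {"tx": 12, "ty": 0, "tz": 10, "spin": 0, "fingers": 1},
  {"tx": 18, "ty": 0, "tz": 15, "spin": 0, "fingers": 1},
  {"tx": 23, "ty": 0, "tz": 16, "spin": 0, "fingers": 1},
  {"tx": 25, "ty": 0, "tz": 17, "spin": 0, "fingers": 1},
  {"tx": 25, "ty": 0, "tz": 17, "spin": 0, "fingers": 1},
])

```text
time: 28.6
position: [597.2, 82.3, 65.6]
ee_rot: [[0.962, 0.271, 0.0], [0.271, -0.962, -0.0], [0.0, 0.0, -1.0]]
ft_force: [1.2, -0.5, -0.4]
gripper_width: 0.6
```

```bash
python3 lp.py | grep -A1 -v -e scene -e top | head -3
```

```text
[597.2485406   82.31255556  65.63754316] [ 1.2482816  -0.54475269 -0.415429  ] latch x,y 28.704043753001198 -0.056414693316057196
wrist [(1563, [405.7, 8.1]), (22, [251.5, 253.5]), (6, [292.2, 253.3]), (48, [272.6, 267.3]), (117, [551.4, 416.0])]
   model [(0, [272.3, 247.1]), (0.15, [272.3, 255.2]), (0.3, [272.2, 266.3]), (0.6, [272.2, 297.1]), (0.9, [272.2, 335.7]), (1.2, [272.2, 374.2]), (1.57, [272.3, 410.3]), (1.9, [272.3, 427.3]), (2.2, [272.4, 431.2])]
```

Emit:
servo_tool([
  {"tx": -1, "ty": 0, "tz": 1.5, "spin": 0, "fingers": 1},
  {"tx": -1, "ty": 0, "tz": 3, "spin": 0, "fingers": 1},
  {"tx": -1, "ty": 0, "tz": 3, "spin": 0, "fingers": 1},
])

```text
time: 29.12
position: [596.0, 82.1, 62.6]
ee_rot: [[0.962, 0.271, -0.0], [0.271, -0.962, 0.0], [-0.0, -0.0, -1.0]]
ft_force: [-0.4, -0.5, 0.1]
gripper_width: 0.3
```

Emit:
servo_tool([
  {"tx": 0, "ty": 0, "tz": 1, "spin": 0, "fingers": 1},
  {"tx": 0, "ty": 0, "tz": 2, "spin": 0, "fingers": 1},
  {"tx": 0, "ty": 0, "tz": 2, "spin": 0, "fingers": 1},
])

```text
time: 29.5
position: [596.1, 82.1, 60.6]
ee_rot: [[0.962, 0.271, -0.0], [0.271, -0.962, 0.0], [-0.0, -0.0, -1.0]]
ft_force: [0.1, 0.6, 0.5]
gripper_width: 0.3
```

Emit:
servo_tool([
  {"tx": 0, "ty": 0, "tz": 1, "spin": 0, "fingers": 1},
  {"tx": 0, "ty": 0, "tz": 2, "spin": 0, "fingers": 1},
  {"tx": 0, "ty": 0, "tz": 2, "spin": 0, "fingers": 1},
])

```text
time: 29.88
position: [596.2, 82.1, 58.7]
ee_rot: [[0.962, 0.271, 0.0], [0.271, -0.962, 0.0], [0.0, 0.0, -1.0]]
ft_force: [-0.3, -0.8, 0.6]
gripper_width: 0.4
```

Emit:
servo_tool([
  {"tx": 0, "ty": 0, "tz": 1, "spin": 0, "fingers": 1},
  {"tx": 0, "ty": 0, "tz": 2, "spin": 0, "fingers": 1},
  {"tx": 0, "ty": 0, "tz": 2, "spin": 0, "fingers": 1},
])

```text
time: 30.25
position: [596.3, 82.1, 56.8]
ee_rot: [[0.962, 0.271, 0.0], [0.271, -0.962, 0.0], [0.0, 0.0, -1.0]]
ft_force: [0.1, -0.1, 1.4]
gripper_width: 0.7
```

Force is starting to rise (1.4 N). Continuing.

Emit:
servo_tool([
  {"tx": 0, "ty": 0, "tz": 1, "spin": 0, "fingers": 1},
  {"tx": 0, "ty": 0, "tz": 2, "spin": 0, "fingers": 1},
  {"tx": 0, "ty": 0, "tz": 2, "spin": 0, "fingers": 1},
])

```text
time: 30.62
position: [596.3, 82.1, 54.8]
ee_rot: [[0.962, 0.271, 0.0], [0.271, -0.962, 0.0], [0.0, -0.0, -1.0]]
ft_force: [0.5, 0.9, 0.9]
gripper_width: 0.2
```

Emit:
servo_tool([
  {"tx": 0, "ty": 0, "tz": 1, "spin": 0, "fingers": 1},
  {"tx": 0, "ty": 0, "tz": 2, "spin": 0, "fingers": 1},
  {"tx": 0, "ty": 0, "tz": 2, "spin": 0, "fingers": 1},
])

```text
time: 31.0
position: [596.2, 82.1, 52.7]
ee_rot: [[0.962, 0.271, 0.0], [0.271, -0.962, 0.0], [0.0, -0.0, -1.0]]
ft_force: [0.6, 0.7, 2.8]
gripper_width: 0.6
```

Emit:
servo_tool([
  {"tx": 0, "ty": 0, "tz": 1, "spin": 0, "fingers": 1},
  {"tx": 0, "ty": 0, "tz": 1.5, "spin": 0, "fingers": 1},
  {"tx": 0, "ty": 0, "tz": 1.5, "spin": 0, "fingers": 1},
])

```text
time: 31.38
position: [595.3, 81.9, 50.5]
ee_rot: [[0.962, 0.271, -0.002], [0.271, -0.962, -0.0], [-0.002, -0.0, -1.0]]
ft_force: [0.4, 0.2, 0.4]
gripper_width: 0.8
```

The force built to 2.8 N and then dropped at tip z of about 80 mm (about 0.14 rad), so it has probably snapped. Following it down a little to confirm.

Emit:
servo_tool([
  {"tx": 0, "ty": 0, "tz": 1, "spin": 0, "fingers": 1},
  {"tx": 0, "ty": 0, "tz": 2, "spin": 0, "fingers": 1},
  {"tx": 0, "ty": 0, "tz": 3, "spin": 0, "fingers": 1},
  {"tx": 0, "ty": 0, "tz": 3, "spin": 0, "fingers": 1},
])

```text
time: 31.88
position: [596.0, 82.1, 48.0]
ee_rot: [[0.962, 0.271, -0.0], [0.271, -0.962, -0.0], [-0.0, -0.0, -1.0]]
ft_force: [-0.3, -0.6, -0.6]
gripper_width: 0.5
```

Emit:
servo_tool([
  {"tx": 0, "ty": 0, "tz": 1, "spin": 0, "fingers": 1},
  {"tx": 0, "ty": 0, "tz": 2, "spin": 0, "fingers": 1},
  {"tx": 0, "ty": 0, "tz": 2, "spin": 0, "fingers": 1},
])

```text
time: 32.25
position: [596.1, 82.1, 46.1]
ee_rot: [[0.962, 0.271, -0.0], [0.271, -0.962, 0.0], [-0.0, -0.0, -1.0]]
ft_force: [0.0, -0.1, -0.4]
gripper_width: 0.6
```

Emit:
servo_tool([
  {"tx": 0, "ty": 0, "tz": 1, "spin": 0, "fingers": 1},
  {"tx": 0, "ty": 0, "tz": 2, "spin": 0, "fingers": 1},
  {"tx": 0, "ty": 0, "tz": 2, "spin": 0, "fingers": 1},
])

```text
time: 32.62
position: [596.1, 82.1, 44.0]
ee_rot: [[0.962, 0.271, -0.0], [0.271, -0.962, -0.0], [-0.0, -0.0, -1.0]]
ft_force: [-0.1, 1.0, 0.6]
gripper_width: 0.6
```

Snapped: the fingers now move freely. Rising away and checking with the last picture.

Emit:
servo_tool([
  {"tx": 0, "ty": 0, "tz": -10, "spin": 0, "fingers": 1},
  {"tx": 0, "ty": 0, "tz": -40, "spin": 0, "fingers": 1},
  {"tx": 0, "ty": 0, "tz": -85, "spin": 0, "fingers": 1},
  {"tx": -30, "ty": 0, "tz": -100, "spin": 0, "fingers": 1},
  {"tx": -70, "ty": 0, "tz": -110, "spin": 0, "fingers": 1},
  {"tx": -120, "ty": 0, "tz": -110, "spin": 0, "fingers": 1},
  {"tx": -120, "ty": 0, "tz": -110, "spin": 0, "fingers": 1},
  {"tx": -120, "ty": 0, "tz": -110, "spin": 0, "fingers": 1},
])

```text
time: 33.62
position: [481.5, 49.9, 155.2]
ee_rot: [[0.962, 0.271, 0.002], [0.271, -0.962, 0.002], [0.003, -0.001, -1.0]]
ft_force: [0.1, -0.1, -0.2]
gripper_width: 0.6
```

```bash
python3 lp.py | head -3
python3 - <<'E'
import glob,cv2,numpy as np
from lp import *
m=imaging.camera_model('wrist')
for n,P in dict(footF=L(-12,0,B+2.5),tip=L(21,0,B+10),lip=L(14.5,0,B+26),bar=L(14.5,0,B+18)).items():print(n,np.round(proj('wrist',P,m)),np.round(proj('scene',P)))
a=imaging.camera('wrist');b=imaging.camera('scene');u,v=map(int,proj('wrist',L(-5,0,75),m));x,y=u-40,max(0,v-60)
r=lambda i,k:cv2.resize(i,None,fx=k,fy=k,interpolation=cv2.INTER_CUBIC)
o=np.zeros((600,800,3),np.uint8);t=r(a[y:y+120,x:x+80],5);o[:t.shape[0],:400]=t;o[:400,400:]=r(b[180:230,285:335],8);print(x,y)
cv2.imwrite('pics/fin.png',np.clip(o*1.25,0,255).astype(np.uint8))
E
```

```text
[481.48573563  49.89684114 155.17570393] [ 0.1059733  -0.09318554 -0.19628527] latch x,y -91.5115618857228 0.06070453244816676
wrist [(670, [272.0, 70.1])]
   model [(0, [272.6, 70.6]), (0.15, [272.6, 69.7]), (0.3, [272.5, 70.8]), (0.6, [272.5, 79.4]), (0.9, [272.5, 97.6]), (1.2, [272.4, 124.4]), (1.57, [272.4, 164.0]), (1.9, [272.5, 196.9]), (2.2, [272.5, 218.8])]
[481.66059214  49.71213883 154.4329829 ] [-0.05713236  0.2746308   0.37174818] latch x,y -91.39320573498414 -0.1644211326089895
wrist [(673, [271.2, 70.0])]
   model [(0, [272.1, 70.4]), (0.15, [272.1, 69.6]), (0.3, [272.1, 70.6]), (0.6, [272.1, 79.3]), (0.9, [272.0, 97.6]), (1.2, [272.0, 124.6]), (1.57, [272.0, 164.4]), (1.9, [272.1, 197.3]), (2.2, [272.1, 219.3])]
scene [(4, [437.8, 5.2]), (4, [440.5, 17.2]), (4, [432.5, 22.5]), (5, [438.4, 23.6]), (6, [322.5, 25.5]), (5, [430.6, 28.6]), (6, [435.5, 27.3]), (12, [482.8, 38.7]), (6, [7.3, 41.5]), (10, [253.5, 44.0]), (6, [244.5, 46.5]), (10, [498.2, 58.6])]
   model [(0, [318.4, 209.0]), (0.15, [318.5, 206.7]), (0.3, [318.3, 204.1]), (0.6, [316.6, 198.4]), (0.9, [313.6, 192.2]), (1.2, [309.4, 186.3]), (1.57, [303.5, 180.3]), (1.9, [298.1, 176.8]), (2.2, [293.7, 175.3])]
top [(8, [103.1, 0.9]), (9, [128.3, 2.3]), (2038, [128.3, 23.9]), (29, [113.6, 7.5]), (308, [260.6, 122.2]), (5, [254.6, 134.8]), (8, [18.1, 196.5]), (7, [23.1, 197.0]), (27, [35.0, 196.9]), (28, [58.3, 198.2]), (10, [72.3, 197.5]), (11, [83.5, 197.9])]
   model [(0, [244.7, 189.9]), (0.15, [244.4, 189.4]), (0.3, [244.3, 189.5]), (0.6, [244.5, 191.4]), (0.9, [245.3, 195.5]), (1.2, [246.7, 201.4]), (1.57, [248.9, 210.5]), (1.9, [251.1, 219.2]), (2.2, [253.2, 226.5])]
footF [272. 114.] [309. 204.]
tip [272.  77.] [317. 209.]
lip [272.  82.] [316. 205.]
bar [272.  83.] [316. 207.]
232 45
```

View pics/fin.png

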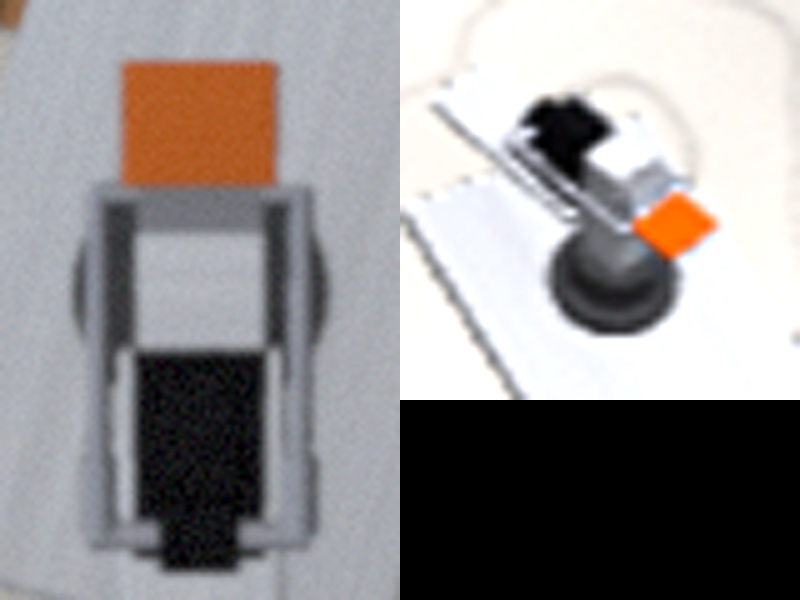

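The picture shows the loop lying forward over the post and the paddle beyond the lip at scene (319,208), against a model (318,209) for closed. The black head is flush against the post with no gap. Handing in.

```bash
python3 -c "
from bench import job;print(job.hand_in())"
```

```text
the job is handed in; nothing more can be done
None
```

The pin is home in the latch post, the loop is snapped under the lip, and the job is handed in at about 34 s. No verdict came back.

- **Pin:** I felt for the tray with the pin's foot and found it at about z 51.7 mm, so the riser stood about 1.7 mm high. Pushing along +x, the pin met a hard stop at TCP x = 544.4, against a predicted 544.8.
- **Loop:** The loop went over the post, and the force on the paddle was 2.8 N at the last reading before it dropped, at about 0.14 rad. The fingers then moved down freely.
- **Forces:** The highest I read on the latch was about 16 N, while feeling for the tray. I only saw readings at the end of each move, so a brief peak between them could have gone unseen.
- **Last checks:** The paddle sat at scene (319,208), against (318,209) modelled for closed. The last picture shows the pin's head flush on the post with no gap. I did not separately re-check the bystanders, and no unexpected contact showed in the force readings.

**What disagreed:**
- **Finger length:** The fingertips turned out to be about 30 mm shorter than the reported TCP. My first grasp shut above the tab without moving the pin, so I found the height by feel and the second grasp held at 13.8 mm.
- **Refused call:** One move call was refused, apparently for a missing field.

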